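Close the shielded test box and hold the field probe in its lid port

TASK

The radio board is loaded in the metal test box: first shut the box's lid fully. Then take the slim pen-shaped field probe out of the wooden rack and lower it upright, thin end down, through the round port in the lid, without letting the probe touch the box, until the rubber ring on its stem is level with the port's rim. Keep hold of it and finish there, holding the probe still and centred in the port; leave everything else on the bench as it stands.

Things in the scene. Friction and masses are not known exactly. Their poses are not given: they have to be found in the camera images.
- testbox: Aluminium radio test box, fixed to the bench, 200 mm (its x) by 240 mm (its y) by 80 mm high, open on top under its lid. A circuit board is loaded inside, its highest part 21 mm above the bench. Origin: centre of its underside, on the bench. Its x points from the lip side (nearer the robot) to the hinge side, z up; turned up to 0.3 rad from the robot's x.
- lid (a joint): Lid hinge, rad: 0 fully shut, larger more open (starts 0.75 to 1.15). Hinged on the box's far side about the box's y at lid_hinge; the free edge, nearer the robot, swings up and away from it to open. The stiff hinge keeps the lid where it is left; pressing the free edge shut takes about 2 to 8 N. The lid is a flat plate 200 by 240 mm, 6 mm thick.
- lid_hinge (a point): Middle of the lid's hinge line, at box x +100 mm, y 0, 80 mm above the bench; axes as the box's. The lid's underside lies in the plane of this line, so that the shut lid rests on the box's rim with its top face 86 mm above the bench.
- lid_lip (a point): Middle of the top face of the finger lip, a flat tab 22 mm deep, 90 mm wide and 4 mm thick on the lid's free edge, level with the lid's underside; this point is 211 mm from the hinge line and moves with the lid.
- port (a point): Port in the lid: a brass collar 40 mm across, standing 10 mm above the lid's top face, with a 24 mm bore straight down through collar and lid (16 mm long). This point: centre of its upper rim, 100 mm from the hinge line, 30 mm to +y of the lid's middle; 96 mm above the bench when shut. Moves with the lid; z points out of the lid along the bore (up when shut).
- rack: Wooden rack fixed to the bench, 220 mm (its x) by 60 mm (its y) by 100 mm high: an 18 mm top board with two 14 mm through holes, at x -50 and +50 mm on its long centre line, open below. Origin: centre of its underside, on the bench. In one hole hangs the probe, in the other the nut driver; which is where changes.
- probe: Slim pen-shaped field probe, 185 mm long, 55 to 90 g, upright in the rack: round stem 7 mm thick, 85 mm long; flange 24 mm across, 5 mm thick, resting on the rack's top; round black handle 16 mm thick, 95 mm long. Origin: tip of the stem, 15 mm above the bench; z runs up to the handle's top at 185 mm. Grip the handle at z 130 to 175 mm; lift 90 mm straight up to clear the rack.
- probe_mark (a point): Centre of the rubber ring on the probe's stem, the depth mark: 11 mm across, 4 mm high, 50 mm from the tip. Axes as the probe's.
- nut_driver: Bystander: nut driver standing in the rack's other hole, stubby, with a short bulbous black handle up to 34 mm across and 62 mm high that rests on the rack's top. Origin: its lower end.
- multimeter: Bystander: multimeter lying on the bench, 155 by 78 by 42 mm. Origin: centre of its underside.
- spray_can: Bystander: spray can standing on the bench, 52 mm across, about 160 mm high. Origin: centre of its underside.
- solder_spool: Bystander: small spool standing on the bench, 56 mm across, 43 mm high. Origin: centre of its underside.
Things that resemble listed ones, but are neither listed nor needed, are in the scene too. Of the things shaped like the rack, the wooden one is meant.

How it is judged:
On the way, in this order (a step that is already met when the one before it is completed fails the run):
1. the lid is fully shut (value of joint lid below 0.025 rad), for 0.2 s.
2. the probe is lifted clear out of the rack by the gripper (z of probe in the frame of rack above 0.1 m and contact force between probe and the fingers above 0.5 N and value of joint lid below 0.025 rad), for 0.1 s.
3. the probe's tip has gone down the bore of the shut lid (z of probe in the frame of port between -0.07 and -0.018 m and horizontal distance between probe and port below 0.012 m and value of joint lid below 0.025 rad), for 0.1 s.
At the end, for the whole second after the job is handed in: Lid shut (within 0.025 rad); the gripper alone holds the probe still (20 mm/s) and upright (0.09 rad) in the port, clear of the box: rubber ring within 4.5 mm of the bore axis and 7 mm of the rim height, tip within 8.5 mm of the axis; the bystanders within 30 mm of their places (value of joint lid below 0.025 rad and horizontal distance between probe_mark and port below 0.0045 m and horizontal distance between probe and port below 0.0085 m and z of probe_mark in the frame of port between -0.007 and 0.007 m and angle between probe's own z axis and vertical below 0.09 rad and linear speed of probe below 0.02 m/s and contact force between probe and the fingers above 0.5 N and contact force between probe and testbox below 0.2 N and distance of each of nut_driver, multimeter, spray_can, solder_spool from where it was at the start of the episode below 0.03 m); the arm keeps its last pose, push and grip.
It fails at once if the probe touches the test box, its lid, port or board (contact force between probe and testbox above 0.2 N).
It fails at once if something else on the bench is shifted by more than 30 mm (distance of any of nut_driver, multimeter, spray_can, solder_spool from where it was at the start of the episode above 0.03 m).
It also fails if it takes over 64 s, if anything falls off the work surface, if the arm or the gripper's body presses on something with over 40 N, if the wrist force passes 120 N, or if a joint passes its speed limit or range.

ROBOT

A 7-joint arm with a two-finger parallel gripper is mounted at the origin on the work surface. World frame = base frame: x ahead of the robot, y to its left, z up, the work surface at z = 0. Lengths are in m, angles in rad, forces in N, time in s.
With the tool pointing down it reaches from about 0.4 to 0.85 m from the base axis. Payload 4.5 kg.
Tool frame: the origin (TCP) lies on the centre line of the jaws, within the pads' length; the fingertips stand 11 mm ahead of it and the grasp point (between the pads) lies 8 mm behind it; z points along the fingers, x is the direction in which the jaws open and shut, and the axes are right-handed (so a half turn about z gives the same grasp; the last joint's range is limited). The gripper opens to 88 mm and grips with 3 to 60 N. Pads are 18 mm wide; open, the fingers measure 123 mm over their backs; the gripper's body (75 mm by 187 mm) begins 45 mm behind the grasp point.
Start: joints at [-1.28, 0.689, -0.195, 1.565, 0.157, 0.902, -0.215], TCP at [0.159, 0.605, 0.224] pointing down, gripper open.
Joint ranges: [-3.01, 3.01], [-0.46, 2.08], [-1.47, 1.51], [0.13, 2.56], [-1, 4.14], [0.04, 2.09], [-2.66, 2.66]. Speed limits (rad/s): [2.57, 2.57, 3.14, 3.14, 3.14, 3.14, 3.14].

INTERFACE

Orientations are given as a unit quaternion [x, y, z, w].
In Python, from plant import r, vision, order, nets gives the robot as it stands.
- The arm moves only by the tool send_rows, never from a script. Its argument "series" is a list of rows, each an object with "delta_pos": the shift along the tool's x, y, z in cm, a list of three; "turn": the turn about the tool's z in degrees; "jaw": the closure, from 0 (fully open) to 1 (shut). In form: [{"delta_pos": [x, y, z], "turn": turn, "jaw": jaw}, ...]. A call has 1 to 8 rows; each row is the pose to reach, as a shift and turn from the pose commanded when the call began, along the tool's axes at that moment; what a row does not reach only later rows make up. A row lasts 1/12 s, in which the tool goes at most 41.7 mm and 7.16 degrees, less where a joint would pass 70% of its speed; a pose out of reach is approached as far as the arm can. A call with a gripper value outside its range is refused whole. The fingers move at their own pace and stop on an object; "force" is the grip in N (left out, the last holds). Time passes only in rows, so rows that repeat a pose let the fingers close. It gives the time, the measured TCP pose, the force and the opening at its end, in the units of the state.
- r.get_state(): the state, without advancing time (a new reading comes with each control period).
- vision.snapshot(name): name is "scene" or "top" or "wrist"; returns the picture (420x560x3 uint8, blue, green, red); there is no depth.
- vision.camera_params(name): a dict with "intrinsics" (3x3 intrinsics, pixels), "extrinsics" (4x4, takes a point from world to camera coordinates). Camera axes: x right, y down, z forward; pixel columns grow to the right and rows downward; lengths in m; the calibration is good to about 2 mm. A picture is of the moment at which its call begins: read the wrist's pose just before it. camera_params takes no time and is no camera call; for the wrist camera it gives the pose at the moment of the call.
- order.finish_job(): hands the job in, once; it reports no verdict.
Trained networks look in the newest picture that a camera, given by its name, has taken for a name from the list of things; names that differ only in an ending like _2 or _b are one class to them, and where a whole thing is asked for, a point or a joint stands for the part that bears it (a point fixed in the world has none). Each returns a list of dicts, best first, with "score" (0 to 1); they miss things now and then, are a little off and sometimes report something else, mostly with a low value. They report only what shows in the picture. A call takes as long as a camera call. They do not tell look-alikes from the thing itself.
- nets.boxes_of(camera, label): "location" ([row, column] as shares, 0 to 1, of the picture: columns of its width, rows of its height, amid what is visible of it).
- nets.trace(camera, label): "region" (420x560 bool, what is visible of it) and "location" ([row, column] as shares, 0 to 1, of the picture: columns of its width, rows of its height, amid what is visible of it).
The state is a dict: "clock": time; "q": joint angles; "qd": joint speeds; "joint_torque": joint torques, N m; "tool_pos": TCP position; "eef_rot": TCP orientation; "contact_force": force on the tool from outside, world axes, zero at the start; "moment": the same for the moment, N m; "opening": opening from 0.0 (shut) to 1.0 (fully open).
Only numpy, scipy, OpenCV 4.12 (cv2) and the standard library are available. Lean on these libraries where they do the work, as an engineer would, in place of code of your own. Each camera call takes 0.05 s, during which the arm holds its last target.

## Working session

There is one attempt and no reset: what is moved stays moved. The work goes in short steps, Python scripts to look and compute and a tool call to move; the robot and the scene stay as the last step left them, time stands still between calls to the robot, and variables do not carry over. Pictures are saved under pics/ and viewed, and the job is handed in when it is done.

Besides the shell and the picture viewer there is one more tool, called after "Call:" by a JSON object that holds its "op" and its "data". send_rows: Moves the arm, as the interface text tells. Its arguments: {"type":"object","properties":{"series":{"type":"array"},"force":{"type":"number"}},"required":["series"]}

```bash
ls; mkdir -p pics; python3 - <<'E'
from plant import r, vision, order, nets
import cv2,numpy as np
s=r.get_state(); print({k:np.round(v,3).tolist() for k,v in s.items()})
for n in("scene","top","wrist"):
    cv2.imwrite(f"pics/{n}0.png",vision.snapshot(n)); p=vision.camera_params(n); print(n,np.round(p["intrinsics"],1).tolist(),np.round(p["extrinsics"],4).tolist())
E
```

```text
pics
{'clock': 0.0, 'q': [-1.28, 0.69, -0.195, 1.566, 0.157, 0.902, -0.215], 'qd': [0.002, 0.0, -0.001, -0.002, 0.001, 0.002, -0.001], 'joint_torque': [-0.001, -52.756, -1.267, -15.343, -0.053, 0.007, 0.0], 'tool_pos': [0.159, 0.604, 0.223], 'eef_rot': [0.792, 0.611, -0.001, 0.001], 'contact_force': [0.311, 0.094, 0.278], 'moment': [-0.006, -0.017, -0.024], 'opening': 1.003}
scene [[480.2, 0.0, 283.7], [0.0, 480.2, 215.0], [0.0, 0.0, 1.0]] [[0.534, 0.8454, -0.0158, -0.2442], [0.5074, -0.3353, -0.7938, -0.2208], [-0.6763, 0.4158, -0.608, 1.7024], [0.0, 0.0, 0.0, 1.0]]
top [[473.9, 0.0, 271.3], [0.0, 473.9, 206.6], [0.0, 0.0, 1.0]] [[-0.012, -0.9998, 0.0166, -0.0512], [-0.9848, 0.0089, -0.1735, 0.5528], [0.1733, -0.0184, -0.9847, 1.4133], [0.0, 0.0, 0.0, 1.0]]
wrist [[364.8, 0.0, 284.4], [0.0, 364.8, 205.0], [0.0, 0.0, 1.0]] [[0.2549, 0.967, -0.0024, -0.6231], [0.9222, -0.2423, 0.3015, -0.0417], [0.291, -0.0791, -0.9535, 0.3911], [0.0, 0.0, 0.0, 1.0]]
```

View pics/scene0.png

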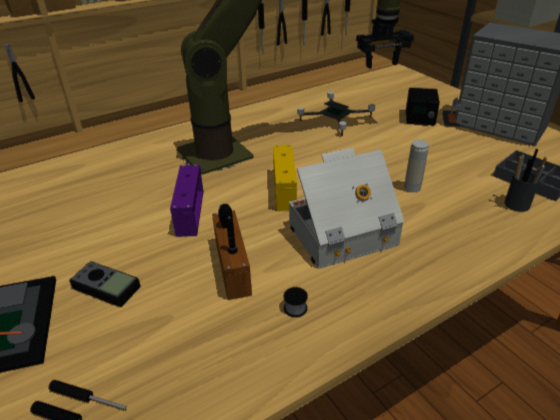

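View pics/top0.png

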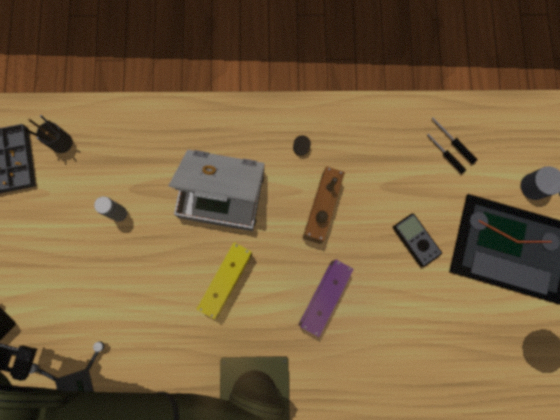

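View pics/wrist0.png

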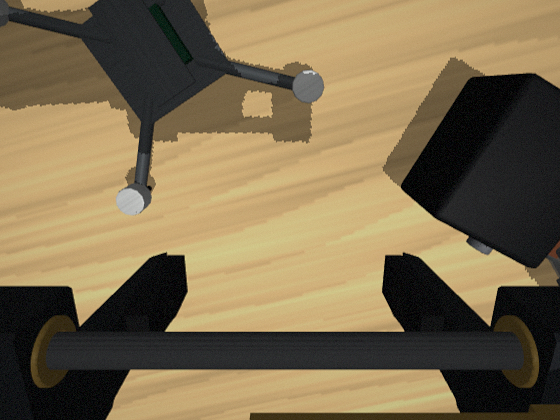

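The scene view shows the wooden rack at (232,255), with yellow and purple look-alikes at (285,177) and (187,200). The box with its open lid is at (345,205). In the top view the rack is at (323,205), the box at (218,190), the can at (110,210), the spool at (302,146) and the meter at (417,240). Next I'll measure positions and check close crops.

```bash
cat > h.py <<'E'
import numpy as np,cv2
from plant import r, vision, order, nets
def proj(n,P):
    p=vision.camera_params(n);K=np.array(p["intrinsics"]);E=np.array(p["extrinsics"])
    c=E[:3,:3]@np.asarray(P,float).T.reshape(3,-1)+E[:3,3:]; u=K@c; return (u[:2]/u[2]).T
def ray(n,uv):
    p=vision.camera_params(n);K=np.array(p["intrinsics"]);E=np.array(p["extrinsics"]);R=E[:3,:3]
    return -R.T@E[:3,3], R.T@np.linalg.inv(K)@np.array([uv[0],uv[1],1.])
def onz(n,uv,z):
    o,d=ray(n,uv); return o+d*(z-o[2])/d[2]
def tri(l):
    A=np.zeros((3,3));b=np.zeros(3)
    for n,uv in l:
        o,d=ray(n,uv);d=d/np.linalg.norm(d);M=np.eye(3)-np.outer(d,d);A+=M;b+=M@o
    x=np.linalg.solve(A,b); return x,[np.linalg.norm((np.eye(3)-np.outer(ray(n,uv)[1],ray(n,uv)[1])/np.dot(ray(n,uv)[1],ray(n,uv)[1]))@(x-ray(n,uv)[0])) for n,uv in l]
E
python3 - <<'E'
from h import *
a=cv2.imread("pics/scene0.png")[130:330,190:430];b=cv2.imread("pics/top0.png")[130:260,150:370]
cv2.imwrite("pics/sc.png",cv2.resize(a,None,fx=3,fy=3,interpolation=2));cv2.imwrite("pics/tc.png",cv2.resize(b,None,fx=3.6,fy=3.6,interpolation=2))
for n in("scene","top"):
  for l in("probe","nut_driver","rack","port","lid_lip","testbox","spray_can","solder_spool"):
    for d in nets.trace(n,l)[:3]:
        m=d["region"];q=cv2.minAreaRect(cv2.findNonZero(m.astype(np.uint8)))if m.any() else None
        print(n,l,round(d["score"],2),np.round(np.array(d["location"])[::-1]*[560,420],1),m.sum(),np.round(cv2.boxPoints(q),0).tolist() if q else'')
print(r.get_state()["clock"])
E
```

```text
scene probe 0.52 [232.2 236.5] 272 [[225.0, 217.0], [234.0, 216.0], [237.0, 254.0], [228.0, 254.0]]
scene nut_driver 0.62 [225.2 214.3] 208 [[219.0, 204.0], [231.0, 204.0], [231.0, 228.0], [219.0, 228.0]]
scene rack 0.8 [188.6 202.4] 1905 [[166.0, 235.0], [176.0, 162.0], [206.0, 166.0], [196.0, 239.0]]
scene rack 0.68 [233.9 260.4] 2048 [[209.0, 214.0], [239.0, 208.0], [255.0, 295.0], [225.0, 301.0]]
scene port 0.66 [350.2 197. ] 6997 [[294.0, 163.0], [380.0, 138.0], [404.0, 221.0], [318.0, 246.0]]
scene lid_lip 0.79 [347.3 195. ] 7043 [[294.0, 163.0], [379.0, 138.0], [404.0, 222.0], [319.0, 247.0]]
scene testbox 0.55 [342.  207.7] 10267 [[272.0, 169.0], [378.0, 136.0], [411.0, 242.0], [304.0, 275.0]]
scene spray_can 0.81 [415.  164.6] 892 [[402.0, 191.0], [411.0, 138.0], [429.0, 141.0], [420.0, 193.0]]
scene spray_can 0.25 [230.4 237.1] 298 [[224.0, 217.0], [234.0, 216.0], [237.0, 254.0], [228.0, 254.0]]
scene solder_spool 0.97 [296.5 301.5] 605 [[283.0, 287.0], [306.0, 287.0], [306.0, 317.0], [283.0, 317.0]]
top nut_driver 0.58 [321.3 212. ] 119 [[316.0, 211.0], [327.0, 211.0], [32
[... 234 characters left out ...]
0.71 [321.9 204.2] 1368 [[302.0, 238.0], [324.0, 165.0], [345.0, 171.0], [323.0, 244.0]]
top port 0.58 [218.5 176.7] 3556 [[168.0, 191.0], [176.0, 146.0], [264.0, 161.0], [256.0, 206.0]]
top lid_lip 0.61 [219.9 173.4] 3655 [[167.0, 191.0], [175.0, 146.0], [264.0, 161.0], [257.0, 206.0]]
top testbox 0.64 [218.2 186. ] 5909 [[164.0, 216.0], [177.0, 146.0], [267.0, 162.0], [254.0, 232.0]]
top spray_can 0.7 [104.6 209.4] 557 [[91.0, 207.0], [101.0, 192.0], [130.0, 211.0], [120.0, 226.0]]
top spray_can 0.47 [299.6 145.5] 304 [[293.0, 135.0], [310.0, 135.0], [310.0, 155.0], [293.0, 155.0]]
top solder_spool 0.77 [298.8 146.6] 303 [[293.0, 135.0], [310.0, 135.0], [310.0, 155.0], [293.0, 155.0]]
0.95
```

View pics/sc.png

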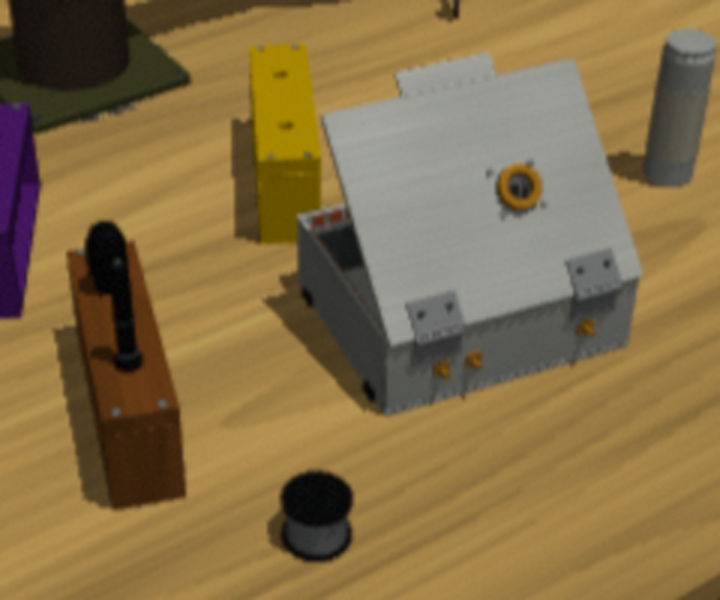

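View pics/tc.png

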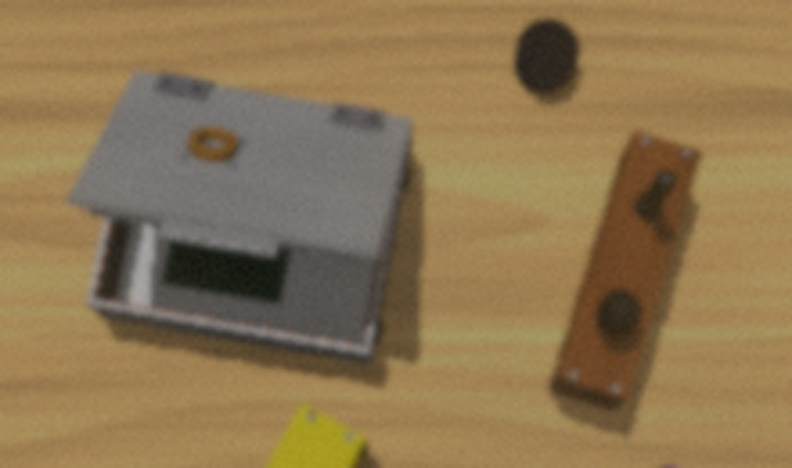

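```bash
cat > fit.py <<'E'
from h import *
from scipy.optimize import least_squares
T=lambda u,v:("top",(u/3.6+150-.35,v/3.6+130-.35)); S=lambda u,v:("scene",(u/3+190-.33,v/3+130-.33))
def boxpt(p,kind,P):
    x,y,w,a=p; P=np.array(P,float)
    if kind=='lid': # P: d from hinge toward lip, y, height above underside
        d,yy,h=P; P=np.array([.1-d*np.cos(a)+h*np.sin(a)*1, yy, .08+d*np.sin(a)+h*np.cos(a)])
    c,s=np.cos(w),np.sin(w); return np.array([x+c*P[0]-s*P[1],y+s*P[0]+c*P[1],P[2]])
if __name__=="__main__":
    obs=[(T(95,307),'b',(-.1,.12,.08)),(T(375,352),'b',(-.1,-.12,.08)),
    (T(140,73),'lid',(0,.12,.006)),(T(411,120),'lid',(0,-.12,.006)),(T(72,203),'lid',(.2,.12,.006)),(T(385,258),'lid',(.2,-.12,.006)),
    (T(213,143),'lid',(.1,.03,.016)),(S(520,187),'lid',(.1,.03,.016)),(S(322,118),'lid',(.2,-.12,.006)),(S(577,60),'lid',(.2,.12,.006)),
    (S(386,345),'lid',(0,-.12,.006)),(S(640,272),'lid',(0,.12,.006)),(S(385,410),'b',(.1,-.12,0)),(S(632,347),'b',(.1,.12,0))]
    f=lambda p:np.concatenate([proj(n,boxpt(p,k,P))[0]-uv for (n,uv),k,P in obs])
    s=least_squares(f,[.55,.1,0,.9],loss='soft_l1'); print("box",s.x.round(4)); print(f(s.x).reshape(-1,2).round(1).tolist())
    for k,P in(('lid',(.211,0,.004)),('lid',(.1,.03,.016))): print(boxpt(s.x,k,P).round(4),boxpt([*s.x[:3],0],k,P).round(4))
    ob=[(T(637,130),(.11,.03)),(T(700,150),(.11,-.03)),(T(620,402),(-.11,-.03)),(T(558,380),(-.11,.03)),
        (S(68,252),(-.11,-.03)) ,(S(100,420),(.11,-.03)),(S(178,405),(.11,.03)),(S(133,242),(-.11,.03))]
    g=lambda p,P:np.array([p[0]+np.cos(p[2])*P[0]-np.sin(p[2])*P[1],p[1]+np.sin(p[2])*P[0]+np.cos(p[2])*P[1],.1])
    f=lambda p:np.concatenate([proj(n,g(p,P))[0]-uv for (n,uv),P in ob])
    s=least_squares(f,[.5,-.2,0],loss='soft_l1'); print("rack",s.x.round(4)); print(f(s.x).reshape(-1,2).round(1).tolist())
    for q in(.05,-.05): print("hole",g(s.x,(q,0)).round(4))
    print("handle top",onz("top",T(663,180)[1],.2), "mult/can", onz("top",(115,218),0),onz("top",(417,240),.04),onz("top",(302,146),.04))
E
python3 fit.py
```

```text
box [ 0.6033  0.0983 -0.181   0.7373]
[[-1.6, -0.8], [-0.6, 0.2], [-0.8, -0.8], [1.1, -0.8], [-0.4, 0.1], [-0.8, -0.4], [0.9, -0.5], [-0.6, -0.8], [-1.4, -0.9], [-2.8, -0.7], [1.0, -0.1], [0.5, 0.5], [-0.3, 2.3], [-1.9, -0.8]]
[0.5507 0.1079 0.2248] [0.4941 0.1182 0.084 ]
[0.6449 0.1211 0.1591] [0.6087 0.1278 0.096 ]
rack [ 0.5538 -0.2168 -0.3288]
[[-0.4, -0.1], [1.0, 0.4], [2.0, -0.6], [-0.2, -0.9], [-0.5, -1.2], [0.1, -0.3], [0.2, 0.1], [0.5, -1.3]]
hole [ 0.6011 -0.2329  0.1   ]
hole [ 0.5065 -0.2007  0.1   ]
handle top [ 0.60061284 -0.23002723  0.2       ] mult/can [0.52885241 0.43611471 0.        ] [ 0.44529943 -0.50514036  0.04      ] [ 0.74861439 -0.15730176  0.04      ]
```

Candidates for the probe: the slim tall black handle in the wooden rack's far hole, top (334,181) / scene (231,236), which is the one to take. The stubby bulb at top (321,217) / scene (225,214) is the nut driver. The loose screwdrivers at top (450,145) and the pens in the cup at (52,136) are not it either. The crops confirm the slim handle with its flange.

The box fit agrees to about 1–2 px with lid angle 0.74. I'll press the lip first.

Call:
{"op": "send_rows", "data": {"series": [{"delta_pos": [-19,25,-4],"turn": 0,"jaw": 1},{"delta_pos": [-19,25,-4],"turn": 0,"jaw": 1},{"delta_pos": [-19,25,-4],"turn": 0,"jaw": 1},{"delta_pos": [-38,50.2,-4],"turn": 0,"jaw": 1},{"delta_pos": [-38,50.2,-4],"turn": 0,"jaw": 1},{"delta_pos": [-38,50.2,-4],"turn": 0,"jaw": 1},{"delta_pos": [-38,50.2,-4],"turn": 0,"jaw": 1},{"delta_pos": [-38,50.2,-4],"turn": 0,"jaw": 1}], "force": 20}}

```text
clock: 1.62
tool_pos: [0.3648, 0.3417, 0.2498]
eef_rot: [0.792, 0.611, 0.0, -0.0]
contact_force: [0.4, 0.3, 0.3]
opening: 0.414
```

Call:
{"op": "send_rows", "data": {"series": [{"delta_pos": [-17.9,23.9,-1.2],"turn": 0,"jaw": 1},{"delta_pos": [-17.9,23.9,-1.2],"turn": 0,"jaw": 1},{"delta_pos": [-17.9,23.9,-1.2],"turn": 0,"jaw": 1},{"delta_pos": [-17.9,23.9,-1.2],"turn": 0,"jaw": 1},{"delta_pos": [-17.9,23.9,-1.2],"turn": 0,"jaw": 1},{"delta_pos": [-17.9,23.9,-1.2],"turn": 0,"jaw": 1},{"delta_pos": [-17.9,23.9,-1.2],"turn": 0,"jaw": 1},{"delta_pos": [-17.9,23.9,-1.2],"turn": 0,"jaw": 1}]}}

```text
clock: 2.28
tool_pos: [0.5543, 0.1007, 0.2616]
eef_rot: [0.795, 0.606, 0.0, 0.003]
contact_force: [0.3, -0.1, 0.5]
opening: 0.003
```

```bash
python3 - <<'E'
from h import *
print(r.get_state()["tool_pos"],r.get_state()["clock"],r.get_state()["opening"])
for n in("scene","wrist"): cv2.imwrite(f"pics/{n}1.png",vision.snapshot(n))
print(proj("wrist",[[.5507,.1079,.2248]]))
# arc plan in box frame
from fit import boxpt
p=[.6033,.0983,-.181]
R=np.array([[.2545,.968,0],[.968,-.2545,0],[0,0,-1]])
for d in(.205,.211):
  L=[boxpt([*p,a],'lid',(d,0,.004)) for a in (.737,.6,.45,.3,.15,.05,0,-.03)]
  for a in L: print(d,a.round(4), ((a+[0,0,.011]-r.get_state()["tool_pos"])@R.T*100).round(1))
E
```

```text
[0.55426226 0.10066891 0.26159343] 2.2833 0.0025970323379828
[[287.96761686 229.22875064]]
0.205 [0.555  0.1071 0.2207] [0.2 0.4 3. ]
0.205 [0.5375 0.1103 0.1991] [ 0.  -1.4  5.1]
0.205 [0.5218 0.1132 0.1728] [-0.1 -3.   7.8]
0.205 [0.5102 0.1153 0.1444] [-0.2 -4.2 10.6]
0.205 [0.5029 0.1167 0.1146] [-0.2 -4.9 13.6]
0.205 [0.5005 0.1171 0.0942] [-0.3 -5.1 15.6]
0.205 [0.5    0.1172 0.084 ] [-0.3 -5.2 16.6]
0.205 [0.5    0.1172 0.0778] [-0.3 -5.2 17.2]
0.211 [0.5506 0.1079 0.2248] [ 0.1 -0.1  2.6]
0.211 [0.5326 0.1112 0.2024] [-0.  -1.9  4.8]
0.211 [0.5165 0.1142 0.1754] [-0.1 -3.5  7.5]
0.211 [0.5045 0.1164 0.1462] [-0.2 -4.7 10.4]
0.211 [0.497  0.1177 0.1155] [-0.3 -5.5 13.5]
0.211 [0.4946 0.1182 0.0945] [-0.3 -5.7 15.6]
0.211 [0.4941 0.1183 0.084 ] [-0.3 -5.8 16.6]
0.211 [0.4941 0.1183 0.0777] [-0.3 -5.8 17.3]
```

View pics/wrist1.png

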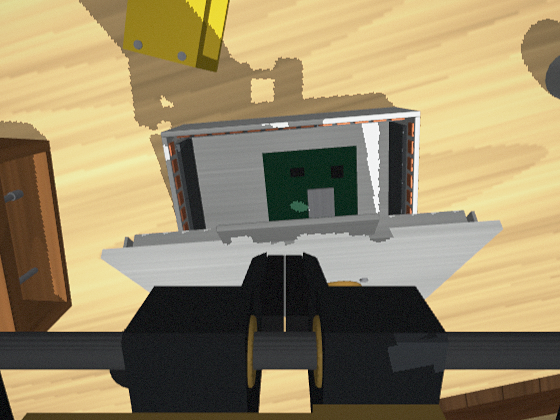

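View pics/scene1.png

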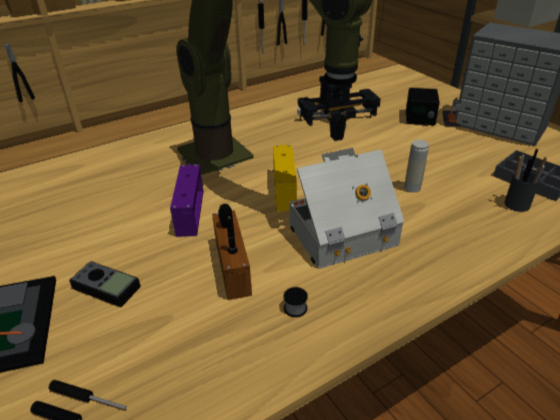

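Call:
{"op": "send_rows", "data": {"series": [{"delta_pos": [0,0,2],"turn": 0,"jaw": 1},{"delta_pos": [0,-0.3,3.3],"turn": 0,"jaw": 1},{"delta_pos": [0,-1.5,5],"turn": 0,"jaw": 1},{"delta_pos": [0,-2.4,6.4],"turn": 0,"jaw": 1},{"delta_pos": [-0.1,-3.2,7.8],"turn": 0,"jaw": 1},{"delta_pos": [-0.1,-3.8,9.2],"turn": 0,"jaw": 1},{"delta_pos": [-0.2,-4.4,10.6],"turn": 0,"jaw": 1},{"delta_pos": [-0.2,-4.8,12],"turn": 0,"jaw": 1}]}}

```text
clock: 3.05
tool_pos: [0.4994, 0.1226, 0.1413]
eef_rot: [0.79, 0.612, -0.001, -0.001]
contact_force: [-2.7, 0.4, 3.5]
opening: 0.006
```

```bash
python3 - <<'E'
from h import *
s=r.get_state();print(s["tool_pos"],s["contact_force"],s["clock"])
cv2.imwrite("pics/scene2.png",vision.snapshot("scene")[100:300,180:440]);s=r.get_state();print(s["tool_pos"],s["contact_force"])
E
```

```text
[0.49936217 0.12257965 0.14132042] [-2.71540065  0.43125531  3.49029888] 3.05
[0.49772981 0.12235568 0.13904808] [-1.09639998  0.55126849 -1.38827779]
```

View pics/scene2.png

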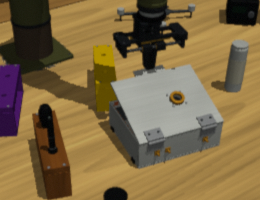

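Call:
{"op": "send_rows", "data": {"series": [{"delta_pos": [0.2,0,1.2],"turn": 0,"jaw": 1},{"delta_pos": [0.2,0,2.4],"turn": 0,"jaw": 1},{"delta_pos": [0.2,0,3.4],"turn": 0,"jaw": 1},{"delta_pos": [0.2,0,4.2],"turn": 0,"jaw": 1},{"delta_pos": [0.2,0,4.6],"turn": 0,"jaw": 1},{"delta_pos": [0.2,0,4.6],"turn": 0,"jaw": 1}]}}

```text
clock: 3.6
tool_pos: [0.5027, 0.1222, 0.0949]
eef_rot: [0.792, 0.611, -0.0, -0.0]
contact_force: [0.5, -0.7, -0.4]
opening: 0.006
```

Call:
{"op": "send_rows", "data": {"series": [{"delta_pos": [0,0,0.2],"turn": 0,"jaw": 1},{"delta_pos": [0,0,0.4],"turn": 0,"jaw": 1},{"delta_pos": [0,0,0.6],"turn": 0,"jaw": 1},{"delta_pos": [0,0,0.6],"turn": 0,"jaw": 1}]}}

```text
clock: 3.93
tool_pos: [0.5032, 0.1218, 0.0894]
eef_rot: [0.792, 0.611, 0.0, -0.0]
contact_force: [-0.3, -0.2, 1.0]
opening: 0.001
```

```bash
python3 - <<'E'
from h import *
s=r.get_state();print(s["tool_pos"],s["contact_force"],s["clock"])
cv2.imwrite("pics/scene3.png",cv2.resize(vision.snapshot("scene")[120:300,260:440],None,fx=3,fy=3));s=r.get_state();print(s["tool_pos"],s["contact_force"])
E
```

```text
[0.50316443 0.12181811 0.08942711] [-0.30978428 -0.22164827  1.02082824] 3.9333
[0.50332275 0.12159041 0.08949008] [ 0.07619033 -0.69134838 -0.28589667]
```

View pics/scene3.png

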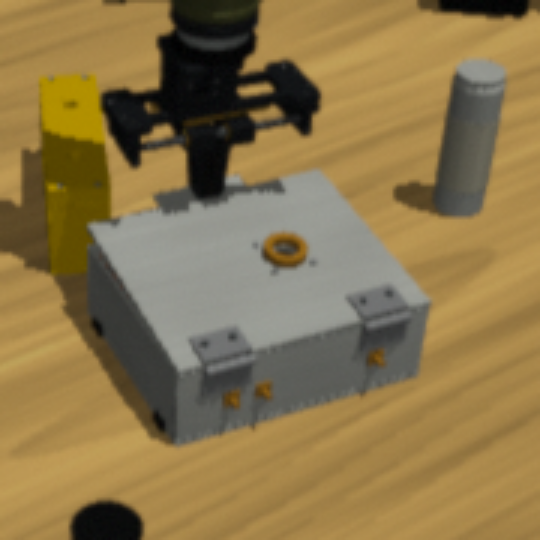

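```bash
python3 - <<'E'
from h import *
from fit import boxpt
p=[.6033,.0983,-.181]
for a in(0,.03,.06):
  print(a,[((proj("scene",boxpt([*p,a],'lid',P))[0]-[260,120])*3).round(0).tolist() for P in((.1,.03,.016),(.2,-.12,.006),(.2,.12,.006),(0,-.12,.006),(0,.12,.006))],((proj("scene",boxpt([*p,0],'b',(-.1,-.12,.08)))[0]-[260,120])*3).round(0))
s=r.get_state()
print(((proj("scene",s["tool_pos"]-[0,0,.011])[0]-[260,120])*3).round(0))
cv2.imwrite("pics/w3.png",vision.snapshot("wrist"))
E
```

```text
0 [[281.0, 250.0], [83.0, 238.0], [313.0, 181.0], [176.0, 369.0], [428.0, 298.0]] [ 83. 243.]
0.03 [[281.0, 248.0], [83.0, 233.0], [314.0, 176.0], [176.0, 369.0], [428.0, 298.0]] [ 83. 243.]
0.06 [[282.0, 246.0], [83.0, 228.0], [314.0, 171.0], [176.0, 370.0], [428.0, 299.0]] [ 83. 243.]
[204. 213.]
```

View pics/w3.png

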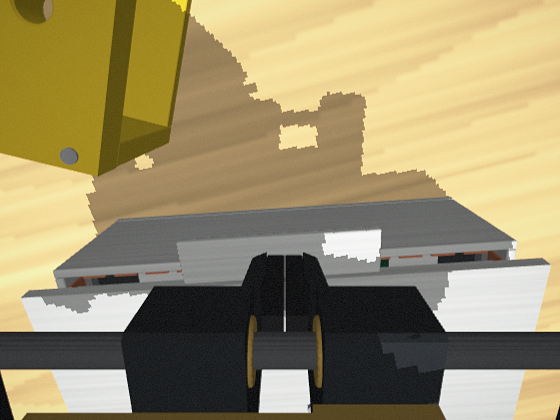

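```bash
python3 - <<'E'
from h import *
from fit import boxpt
p=[.6033,.0983,-.181]
E=np.array(vision.camera_params("wrist")["extrinsics"]);print("cam",-E[:3,:3].T@E[:3,3],E[2,:3], r.get_state()["tool_pos"])
for nm,k,P,a in[("rimL",'b',(-.1,.12,.08),0),("rimR",'b',(-.1,-.12,.08),0),("botL",'b',(-.1,.12,0),0),("botR",'b',(-.1,-.12,0),0)]+[(f"{n}{a}",'lid',P,a) for a in(0,.04,.08,.12) for n,P in(("lidL",(.2,.12,.006)),("lidR",(.2,-.12,.006)),("lipL",(.222,.045,.004)),("lipR",(.222,-.045,.004)))]:
    print(nm,proj("wrist",boxpt([*p,a],k,P))[0].round(0))
print("tip",proj("wrist",r.get_state()["tool_pos"]-[0,0,.011])[0])
E
```

```text
cam [0.4281149  0.14065712 0.2503532 ] [ 0.29171594 -0.07793378 -0.95332478] [0.50343323 0.12150464 0.08951926]
rimL [514. 238.]
rimR [ 47. 271.]
botL [447. 194.]
botR [115. 219.]
lidL0 [522. 243.]
lidR0 [ 40. 276.]
lipL0 [366. 210.]
lipR0 [181. 223.]
lidL0.04 [532. 250.]
lidR0.04 [ 29. 285.]
lipL0.04 [371. 217.]
lipR0.04 [176. 231.]
lidL0.08 [543. 259.]
lidR0.08 [ 18. 295.]
lipL0.08 [375. 225.]
lipR0.08 [170. 240.]
lidL0.12 [556. 270.]
lidR0.12 [  6. 307.]
lipL0.12 [380. 235.]
lipR0.12 [164. 250.]
tip [286.04902162 248.28107439]
```

```bash
python3 - <<'E'
from h import *
print(proj("scene",[[.5507,.1079,.2506]]), proj("scene",[[.5507,.1079,.2616]]))
cv2.imwrite("pics/z1.png",cv2.resize(cv2.imread("pics/scene1.png")[80:220,270:420],None,fx=4,fy=4,interpolation=2))
cv2.imwrite("pics/z2.png",cv2.resize(vision.snapshot("top")[130:260,140:290],None,fx=4,fy=4,interpolation=2))
cv2.imwrite("pics/z3.png",cv2.resize(vision.snapshot("scene")[130:270,270:420],None,fx=4,fy=4,interpolation=2))
E
```

```text
[[337.50882203 145.69853797]] [[337.73652031 141.86846171]]
```

View pics/z1.png

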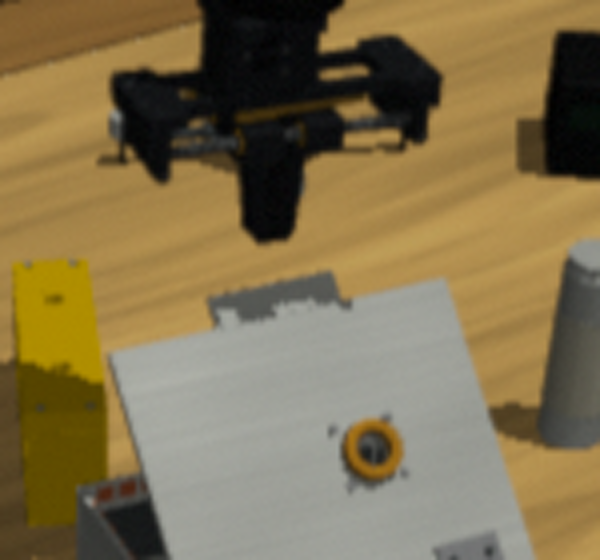

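View pics/z2.png

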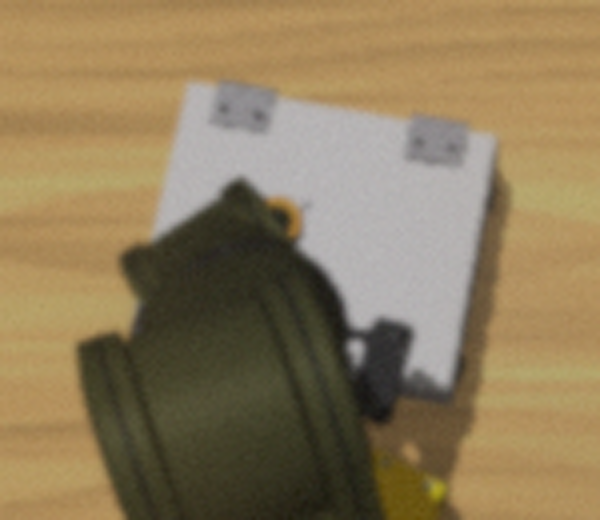

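View pics/z3.png

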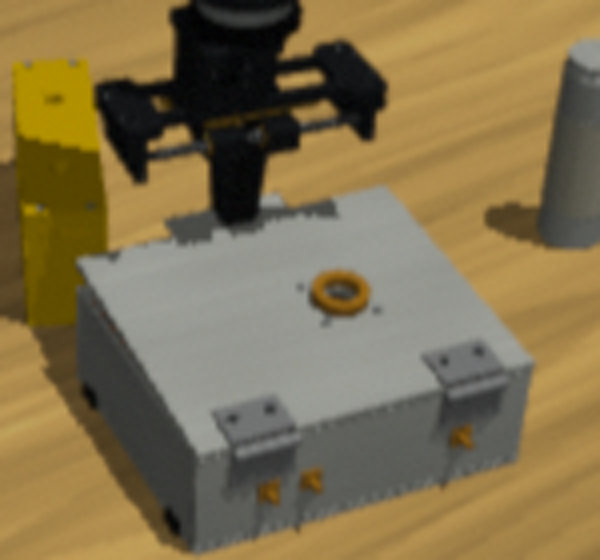

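The finger tips sit on the lip but end about 15 mm higher than I assumed, and the lid is still open by about 0.08 rad. I'll keep pressing down.

Call:
{"op": "send_rows", "data": {"series": [{"delta_pos": [0,0,0.4],"turn": 0,"jaw": 1},{"delta_pos": [0,0,0.8],"turn": 0,"jaw": 1},{"delta_pos": [0,0,1.1],"turn": 0,"jaw": 1},{"delta_pos": [0,0,1.3],"turn": 0,"jaw": 1},{"delta_pos": [0,0,1.4],"turn": 0,"jaw": 1},{"delta_pos": [0,0,1.4],"turn": 0,"jaw": 1}]}}

```text
clock: 4.63
tool_pos: [0.5031, 0.1217, 0.0751]
eef_rot: [0.792, 0.611, -0.0, -0.0]
contact_force: [0.4, 0.3, -0.3]
opening: 0.007
```

Call:
{"op": "send_rows", "data": {"series": [{"delta_pos": [0,0,0.2],"turn": 0,"jaw": 1},{"delta_pos": [0,0,0.3],"turn": 0,"jaw": 1},{"delta_pos": [0,0,0.4],"turn": 0,"jaw": 1},{"delta_pos": [0,0,0.4],"turn": 0,"jaw": 1}]}}

```text
clock: 4.97
tool_pos: [0.5033, 0.1217, 0.0715]
eef_rot: [0.792, 0.611, 0.0, 0.0]
contact_force: [-0.6, 0.3, 0.0]
opening: 0.003
```

```bash
python3 - <<'E'
from h import *
s=r.get_state();print(s["tool_pos"],s["contact_force"],s["clock"])
cv2.imwrite("pics/w4.png",vision.snapshot("wrist"));cv2.imwrite("pics/z4.png",cv2.resize(vision.snapshot("scene")[130:270,270:420],None,fx=4,fy=4,interpolation=2))
E
```

```text
[0.50331644 0.12174274 0.07147056] [-0.64771178  0.31028322  0.04384418] 4.9667
```

View pics/w4.png

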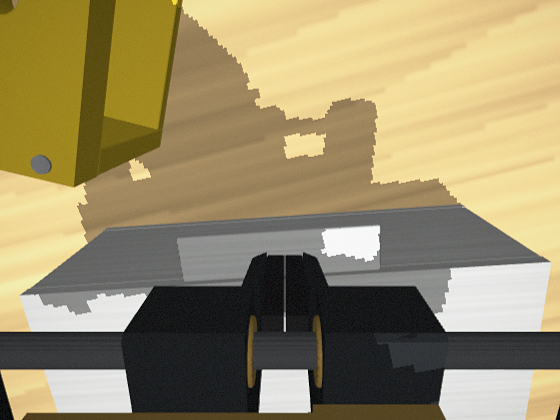

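View pics/z4.png

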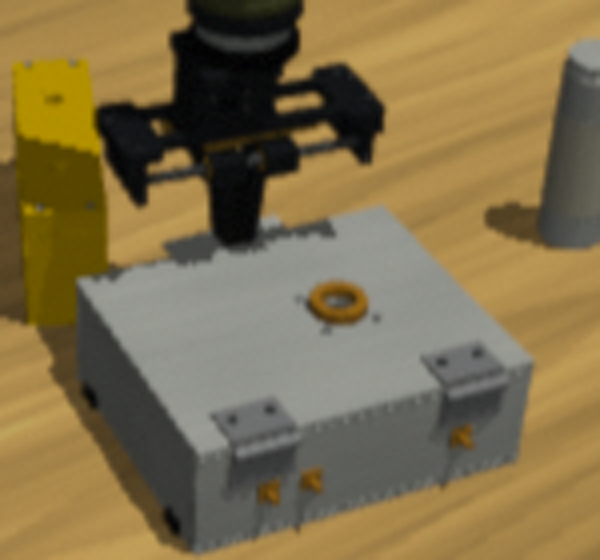

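Call:
{"op": "send_rows", "data": {"series": [{"delta_pos": [0,0,0.2],"turn": 0,"jaw": 1},{"delta_pos": [0,0,0.3],"turn": 0,"jaw": 1},{"delta_pos": [0,0,0.4],"turn": 0,"jaw": 1},{"delta_pos": [0,0,0.4],"turn": 0,"jaw": 1}]}}

```text
clock: 5.4
tool_pos: [0.5034, 0.1217, 0.071]
eef_rot: [0.792, 0.611, 0.001, 0.001]
contact_force: [-8.3, -0.8, 36.9]
opening: 0.008
```

```bash
python3 - <<'E'
from h import *
s=r.get_state();print(s["tool_pos"],s["contact_force"],s["joint_torque"],s["clock"])
E
```

```text
[0.50344576 0.12173526 0.07099147] [-8.26665235 -0.84756781 36.88217784] [ 1.62764559e-01 -3.11708772e+01  2.98517318e-01 -6.86309427e+00
  2.77390452e-01 -1.98176824e+00  1.38351886e-02] 5.4
```

The lid is firmly shut: it holds against 37 N and the gap is gone in the wrist view. Next I retreat and hover over the probe with the jaws open.

Call:
{"op": "send_rows", "data": {"series": [{"delta_pos": [0,0,-3],"turn": 0,"jaw": 1},{"delta_pos": [0,0,-7],"turn": 0,"jaw": 0},{"delta_pos": [0,0,-11],"turn": 0,"jaw": 0},{"delta_pos": [0,0,-15],"turn": 0,"jaw": 0},{"delta_pos": [-3,1.5,-18],"turn": 0,"jaw": 0},{"delta_pos": [-6,3.2,-20],"turn": 0,"jaw": 0},{"delta_pos": [-9,5,-22],"turn": 0,"jaw": 0},{"delta_pos": [-12,7,-22],"turn": 0,"jaw": 0}]}}

```text
clock: 6.07
tool_pos: [0.5427, -0.0136, 0.2918]
eef_rot: [0.792, 0.611, 0.003, 0.002]
contact_force: [1.1, 0.6, -0.5]
opening: 0.512
```

Call:
{"op": "send_rows", "data": {"series": [{"delta_pos": [-19.7,11.5,0],"turn": 0,"jaw": 0},{"delta_pos": [-19.7,11.5,0],"turn": 0,"jaw": 0},{"delta_pos": [-19.7,11.5,0],"turn": 0,"jaw": 0},{"delta_pos": [-19.7,11.5,0],"turn": 0,"jaw": 0},{"delta_pos": [-19.7,11.5,0],"turn": 0,"jaw": 0},{"delta_pos": [-19.7,11.5,0],"turn": 0,"jaw": 0},{"delta_pos": [-19.7,11.5,0],"turn": 0,"jaw": 0},{"delta_pos": [-19.7,11.5,0],"turn": 0,"jaw": 0}]}}

```text
clock: 6.73
tool_pos: [0.6011, -0.2332, 0.2866]
eef_rot: [0.793, 0.61, -0.0, -0.0]
contact_force: [-0.2, 0.8, -0.7]
opening: 1.003
```

```bash
python3 - <<'E'
from h import *
s=r.get_state();print(s["tool_pos"],s["contact_force"],s["eef_rot"],s["opening"],s["clock"])
E1=vision.camera_params("wrist")
for n in("scene","top","wrist"):cv2.imwrite(f"pics/{n}5.png",vision.snapshot(n))
for P in([.601,-.231,.2],[.601,-.232,.105],[.601,-.232,.1],[.5065,-.2007,.162]): print(P,proj("wrist",P))
for d in nets.trace("wrist","probe"): print(d["score"],np.array(d["location"])[::-1]*[560,420],d["region"].sum())
print(r.get_state()["tool_pos"])
E
```

```text
[ 0.60106174 -0.23315043  0.2866455 ] [-0.17947587  0.84230242 -0.71031211] [ 7.92667851e-01  6.09653519e-01 -2.51204483e-04 -4.49197042e-04] 1.002596819246173 6.7333
[0.601, -0.231, 0.2] [[283.31952881 203.72470033]]
[0.601, -0.232, 0.105] [[282.54194036 174.60189404]]
[0.601, -0.232, 0.1] [[282.5642267  173.46722037]]
[0.5065, -0.2007, 0.162] [[290.84051183  58.80671487]]
0.95 [280.896 186.606] 954
[ 0.60161555 -0.22963499  0.28761129]
```

View pics/wrist5.png

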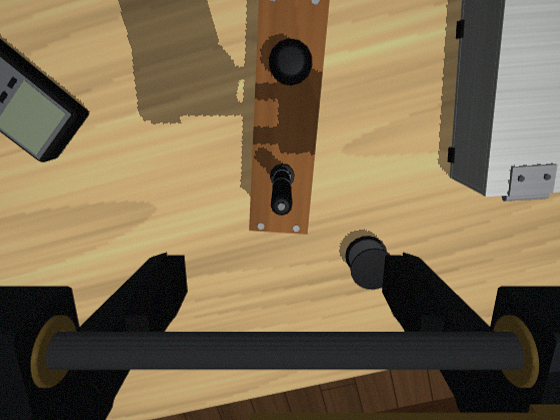

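View pics/scene5.png

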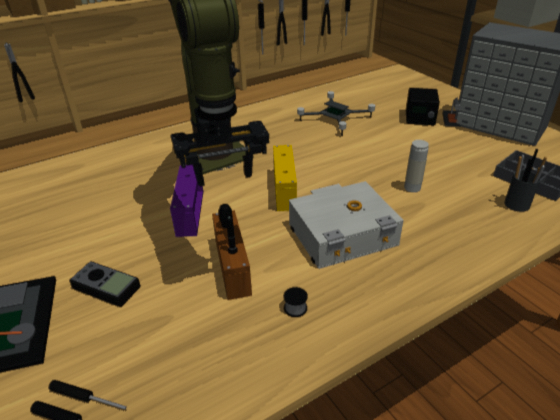

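View pics/top5.png

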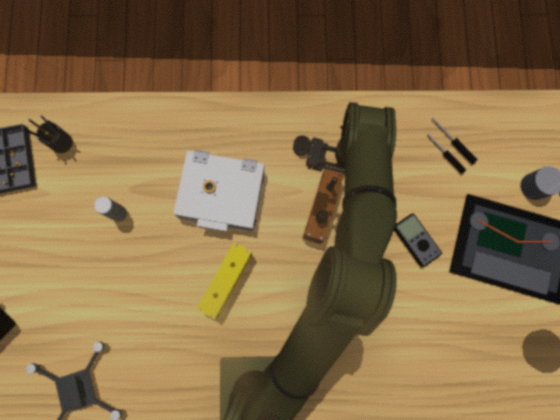

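```bash
python3 - <<'E'
from h import *
t=r.get_state()["tool_pos"]; print(t)
for dz in(-.011,0,.008,.013,.032): print(dz,proj("wrist",t+[0,0,dz])[0].round(1),proj("scene",t+[0,0,dz])[0].round(1))
u=np.array([.2545,.968,0]);v=np.array([.968,-.2545,0])
for dz in(-.011,0,.013): print(dz,[(proj("wrist",t+[0,0,dz]+a*.044*u+b*.009*v)[0]).round(1).tolist() for a in(-1,1) for b in(-1,0,1)])
d,_=tri([("top",(334.2-.0,180.2)),("scene",(231.5,217.5))]);print("top handle tri",d,_)
cv2.imwrite("pics/z5.png",cv2.resize(cv2.imread("pics/scene5.png")[100:260,160:300],None,fx=4,fy=4,interpolation=2))
E
```

```text
[ 0.60161555 -0.22963499  0.28761129]
-0.011 [285.9 248.3] [227.1 188. ]
0 [286.  257.7] [226.7 183.7]
0.008 [286.1 265.3] [226.3 180.6]
0.013 [286.1 270.4] [226.1 178.6]
0.032 [286.4 292.8] [225.3 171. ]
-0.011 [[198.9, 231.8], [200.1, 248.2], [201.3, 264.0], [373.0, 232.2], [371.7, 248.5], [370.4, 264.4]]
0 [[193.8, 240.4], [195.1, 257.5], [196.4, 274.2], [378.4, 240.8], [376.9, 257.9], [375.4, 274.6]]
0.013 [[186.8, 251.9], [188.4, 270.2], [189.9, 287.9], [385.6, 252.3], [383.8, 270.6], [382.2, 288.3]]
top handle tri [ 0.60114534 -0.22928086  0.19574861] [np.float64(0.0026745453474935127), np.float64(0.002674545347493411)]
```

View pics/z5.png

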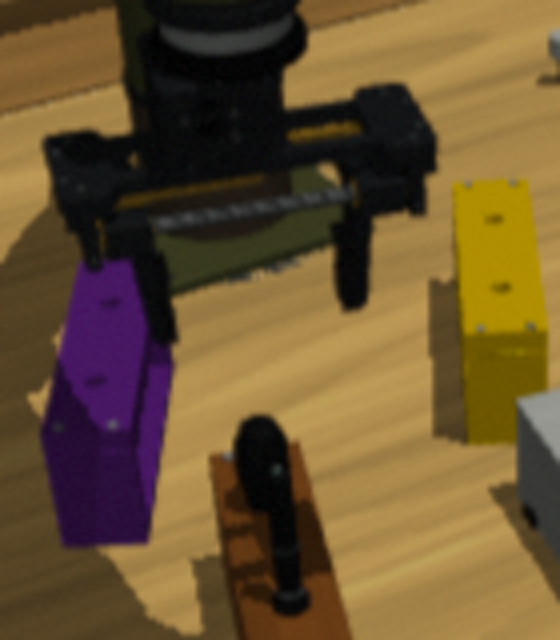

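```bash
python3 - <<'E'
from h import *
cv2.imwrite("pics/z6.png",cv2.resize(vision.snapshot("wrist")[150:240,230:330],None,fx=6,fy=6,interpolation=2))
for uv in((281,206),(281,208)): print(onz("wrist",uv,.2))
print(onz("wrist",(281,173),.105), onz("wrist",(290,62),.155), r.get_state()["tool_pos"])
E
```

```text
[ 0.60242211 -0.2334304   0.2       ]
[ 0.60387654 -0.23381374  0.2       ]
[ 0.5993056  -0.23349115  0.105     ] [ 0.50813909 -0.20200839  0.155     ] [ 0.60162819 -0.22985045  0.2876752 ]
```

View pics/z6.png

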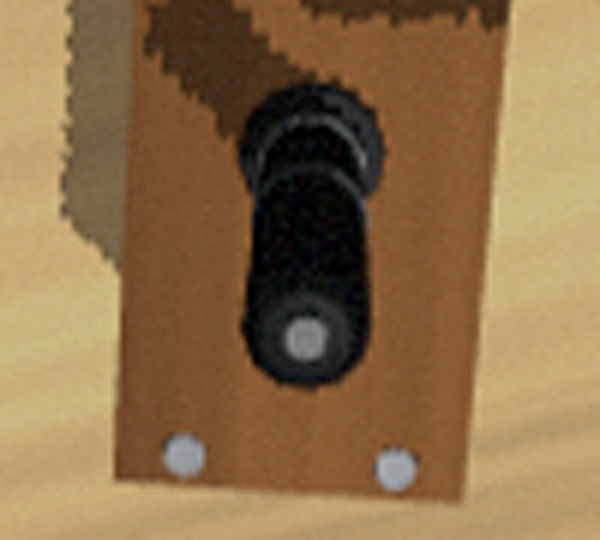

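Call:
{"op": "send_rows", "data": {"series": [{"delta_pos": [-0.3,0.1,2],"turn": 0,"jaw": 0},{"delta_pos": [-0.3,0.1,5],"turn": 0,"jaw": 0},{"delta_pos": [-0.3,0.1,8],"turn": 0,"jaw": 0},{"delta_pos": [-0.3,0.1,11],"turn": 0,"jaw": 0},{"delta_pos": [-0.3,0.1,13.5],"turn": 0,"jaw": 0},{"delta_pos": [-0.3,0.1,15],"turn": 0,"jaw": 0},{"delta_pos": [-0.3,0.1,15],"turn": 0,"jaw": 0},{"delta_pos": [-0.3,0.1,15],"turn": 0,"jaw": 0}]}}

```text
clock: 7.65
tool_pos: [0.6016, -0.2339, 0.1373]
eef_rot: [0.791, 0.611, -0.0, -0.001]
contact_force: [-0.3, -0.5, 0.8]
opening: 1.002
```

```bash
python3 - <<'E'
from h import *
s=r.get_state();print(s["tool_pos"],s["contact_force"],s["clock"])
cv2.imwrite("pics/w7.png",vision.snapshot("wrist"));cv2.imwrite("pics/z7.png",cv2.resize(vision.snapshot("scene")[150:310,160:300],None,fx=4,fy=4,interpolation=2))
E
```

```text
[ 0.60160643 -0.23394246  0.13729387] [-0.26529997 -0.48200441  0.81543726] 7.65
```

View pics/w7.png

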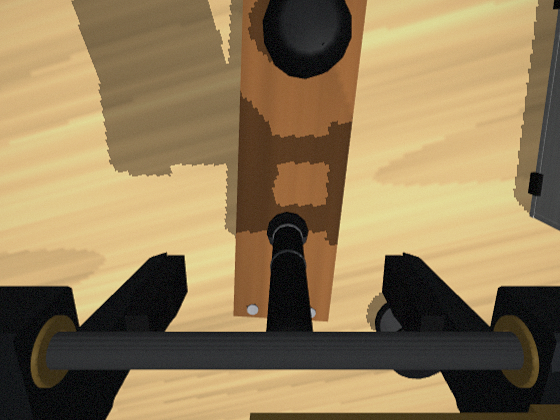

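View pics/z7.png

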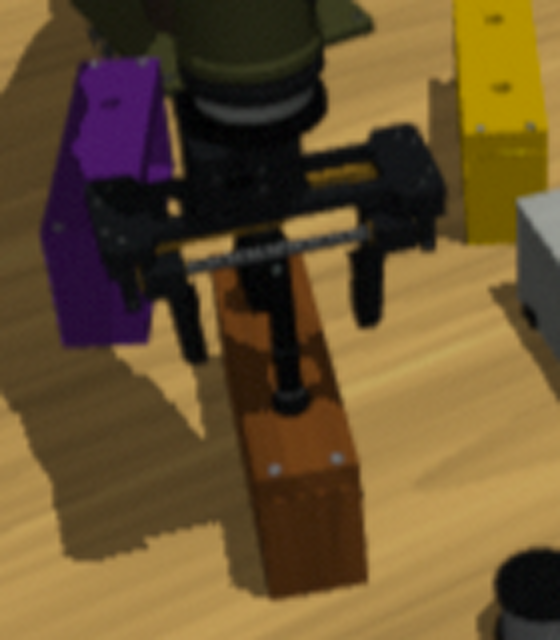

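The probe stands between the open jaws, its handle at column 288 against a jaw middle of 286. I'll close on it.

Call:
{"op": "send_rows", "data": {"series": [{"delta_pos": [0,0,0],"turn": 0,"jaw": 0.5},{"delta_pos": [0,0,0],"turn": 0,"jaw": 0.7},{"delta_pos": [0,0,0],"turn": 0,"jaw": 0.8},{"delta_pos": [0,0,0],"turn": 0,"jaw": 0.9},{"delta_pos": [0,0,0],"turn": 0,"jaw": 1},{"delta_pos": [0,0,0],"turn": 0,"jaw": 1},{"delta_pos": [0,0,0],"turn": 0,"jaw": 1},{"delta_pos": [0,0,0],"turn": 0,"jaw": 1}], "force": 25}}

```text
clock: 8.42
tool_pos: [0.6017, -0.2351, 0.1374]
eef_rot: [0.792, 0.611, 0.0, -0.0]
contact_force: [-0.0, 0.3, 0.2]
opening: 0.42
```

```bash
python3 - <<'E'
from h import *
s=r.get_state();print(s["tool_pos"],s["contact_force"],s["moment"],s["opening"],s["clock"])
cv2.imwrite("pics/z8.png",cv2.resize(vision.snapshot("scene")[150:310,160:300],None,fx=4,fy=4,interpolation=2))
E
```

```text
[ 0.60169119 -0.23507632  0.13741353] [-0.0362689   0.29243851  0.18848346] [0.01084894 0.00053559 0.03954281] 0.4197571772285999 8.4167
```

View pics/z8.png

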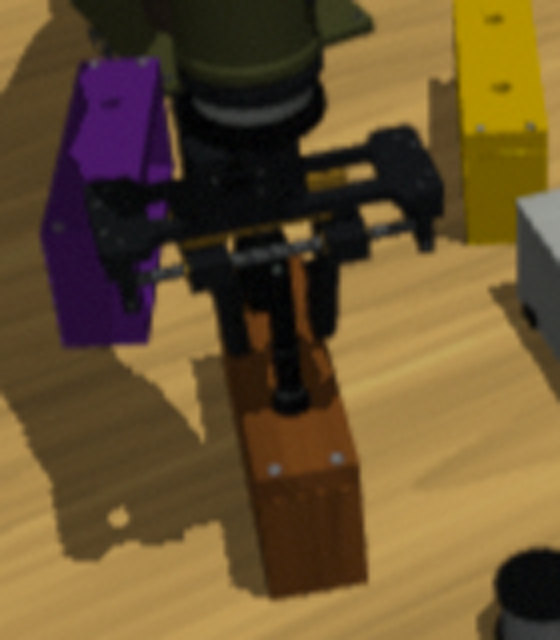

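Call:
{"op": "send_rows", "data": {"series": [{"delta_pos": [0,0,0],"turn": 0,"jaw": 1},{"delta_pos": [0,0,0],"turn": 0,"jaw": 1},{"delta_pos": [0,0,0],"turn": 0,"jaw": 1},{"delta_pos": [0,0,0],"turn": 0,"jaw": 1},{"delta_pos": [0,0,0],"turn": 0,"jaw": 1},{"delta_pos": [0,0,0],"turn": 0,"jaw": 1},{"delta_pos": [0,0,0],"turn": 0,"jaw": 1}]}}

```text
clock: 9.05
tool_pos: [0.6016, -0.235, 0.1373]
eef_rot: [0.792, 0.611, -0.0, -0.0]
contact_force: [-0.2, -0.4, -1.1]
opening: 0.171
```

```bash
python3 - <<'E'
from h import *
s=r.get_state();print(s["tool_pos"],s["contact_force"],s["moment"],s["opening"],s["clock"])
cv2.imwrite("pics/w9.png",vision.snapshot("wrist"));cv2.imwrite("pics/z9.png",cv2.resize(vision.snapshot("scene")[150:310,160:300],None,fx=4,fy=4,interpolation=2))
E
```

```text
[ 0.60160822 -0.23504657  0.13734803] [-0.15648191 -0.44383564 -1.0752234 ] [ 0.00165999 -0.0310715  -0.0102178 ] 0.17064181136843135 9.05
```

View pics/w9.png

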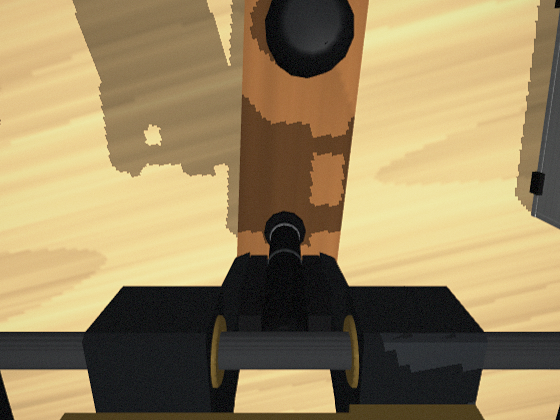

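View pics/z9.png

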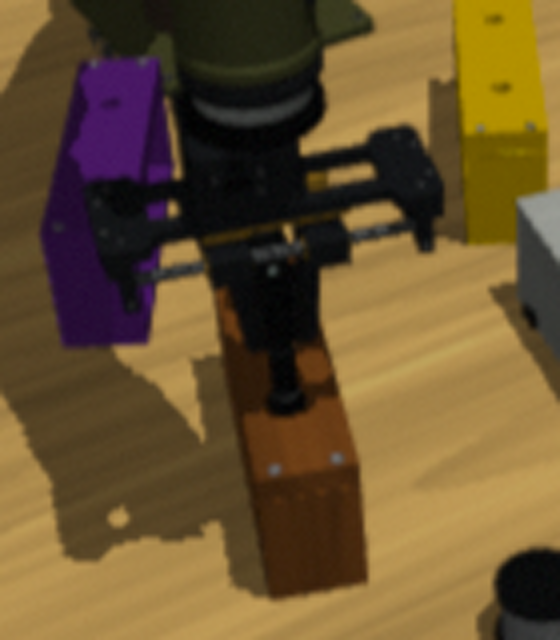

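The jaws stopped at 15 mm opening on the 16 mm handle, so the probe is gripped. I'll lift straight up.

Call:
{"op": "send_rows", "data": {"series": [{"delta_pos": [0,0,-1],"turn": 0,"jaw": 1},{"delta_pos": [0,0,-3],"turn": 0,"jaw": 1},{"delta_pos": [0,0,-5.5],"turn": 0,"jaw": 1},{"delta_pos": [0,0,-8],"turn": 0,"jaw": 1},{"delta_pos": [0,0,-10.5],"turn": 0,"jaw": 1},{"delta_pos": [0,0,-13],"turn": 0,"jaw": 1},{"delta_pos": [0,0,-14.5],"turn": 0,"jaw": 1},{"delta_pos": [0,0,-14.5],"turn": 0,"jaw": 1}]}}

```text
clock: 9.82
tool_pos: [0.604, -0.2356, 0.2872]
eef_rot: [0.792, 0.611, 0.002, 0.003]
contact_force: [0.4, 0.6, -0.7]
opening: 0.172
```

```bash
python3 - <<'E'
from h import *
s=r.get_state();print(s["tool_pos"],s["contact_force"],s["moment"],s["opening"],s["clock"])
for n in("wrist","scene","top"):
  cv2.imwrite(f"pics/{n}10.png",vision.snapshot(n))
cv2.imwrite("pics/z10.png",cv2.resize(cv2.imread("pics/scene10.png")[110:270,170:310],None,fx=4,fy=4,interpolation=2))
s=r.get_state();print(s["tool_pos"])
E
```

```text
[ 0.60398855 -0.23558347  0.28724995] [ 0.40243191  0.58283365 -0.68842607] [-0.01367859 -0.06596688 -0.04814554] 0.17200725842624914 9.8167
[ 0.60098807 -0.23485697  0.28165657]
```

View pics/wrist10.png

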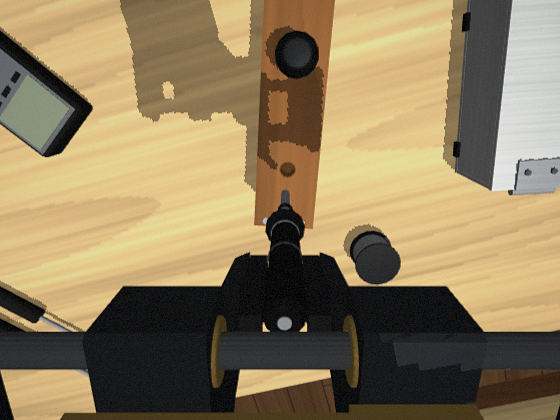

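View pics/z10.png

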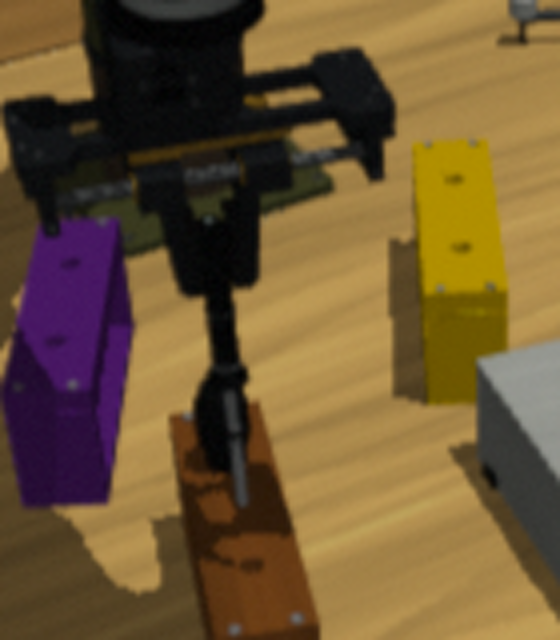

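Holding the probe clear of the rack, with its tip at about z 0.16. I'll carry it over the port.

Call:
{"op": "send_rows", "data": {"series": [{"delta_pos": [2,-0.5,0],"turn": 0,"jaw": 1},{"delta_pos": [5,-1.2,0],"turn": 0,"jaw": 1},{"delta_pos": [8.5,-2,0],"turn": 0,"jaw": 1},{"delta_pos": [12,-2.9,0],"turn": 0,"jaw": 1},{"delta_pos": [15.5,-3.7,0],"turn": 0,"jaw": 1},{"delta_pos": [19,-4.6,0],"turn": 0,"jaw": 1},{"delta_pos": [22,-5.3,0],"turn": 0,"jaw": 1},{"delta_pos": [25,-6,0],"turn": 0,"jaw": 1}]}}

```text
clock: 10.63
tool_pos: [0.6058, 0.0238, 0.2807]
eef_rot: [0.792, 0.611, -0.001, -0.001]
contact_force: [-0.5, 0.2, -0.5]
opening: 0.172
```

Call:
{"op": "send_rows", "data": {"series": [{"delta_pos": [3,-0.7,0],"turn": 0,"jaw": 1},{"delta_pos": [6,-1.4,0],"turn": 0,"jaw": 1},{"delta_pos": [8.5,-2.1,0],"turn": 0,"jaw": 1},{"delta_pos": [10.3,-2.5,0],"turn": 0,"jaw": 1},{"delta_pos": [10.3,-2.5,0],"turn": 0,"jaw": 1},{"delta_pos": [10.3,-2.5,0],"turn": 0,"jaw": 1},{"delta_pos": [10.3,-2.5,0],"turn": 0,"jaw": 1}]}}

```text
clock: 11.22
tool_pos: [0.6088, 0.126, 0.2813]
eef_rot: [0.792, 0.61, -0.001, 0.0]
contact_force: [0.4, -0.7, -1.6]
opening: 0.172
```

```bash
python3 - <<'E'
from h import *
s=r.get_state();print(s["tool_pos"],s["eef_rot"],s["contact_force"],s["opening"],s["clock"])
for n in("scene","top","wrist"):
  cv2.imwrite(f"pics/{n}11.png",vision.snapshot(n))
a=cv2.imread("pics/scene11.png")[90:250,280:440];b=cv2.imread("pics/top11.png")[130:250,150:290]
cv2.imwrite("pics/sz11.png",cv2.resize(a,None,fx=4,fy=4,interpolation=2))
cv2.imwrite("pics/tz11.png",cv2.resize(b,None,fx=4,fy=4,interpolation=2))
s=r.get_state();print(s["tool_pos"])
E
```

```text
[0.60875486 0.12595594 0.28128219] [ 7.92277500e-01  6.10159075e-01 -1.48780548e-03  2.31979223e-04] [ 0.43741439 -0.69573066 -1.61971052] 0.17163321038749968 11.2167
[0.60923088 0.12571232 0.28207259]
```

View pics/wrist11.png

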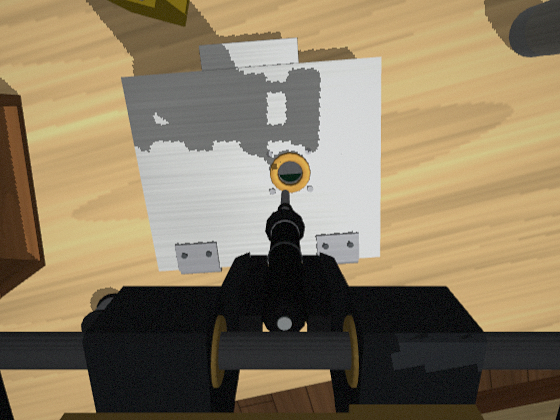

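View pics/sz11.png

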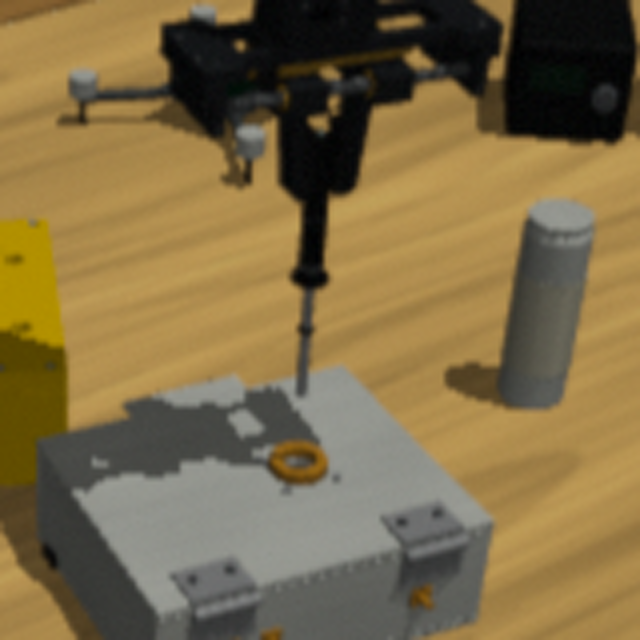

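View pics/tz11.png

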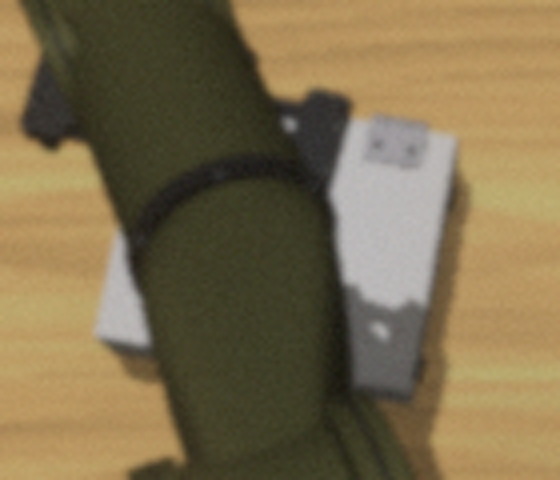

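```bash
python3 - <<'E'
import cv2
a=cv2.imread("pics/scene11.png")[140:220,330:390];b=cv2.imread("pics/wrist11.png")[145:265,240:330]
cv2.imwrite("pics/sy.png",cv2.resize(a,None,fx=7,fy=7,interpolation=cv2.INTER_CUBIC));cv2.imwrite("pics/wy.png",cv2.resize(b,None,fx=5,fy=5,interpolation=cv2.INTER_CUBIC))
E
```

```text
(no output)
```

View pics/sy.png

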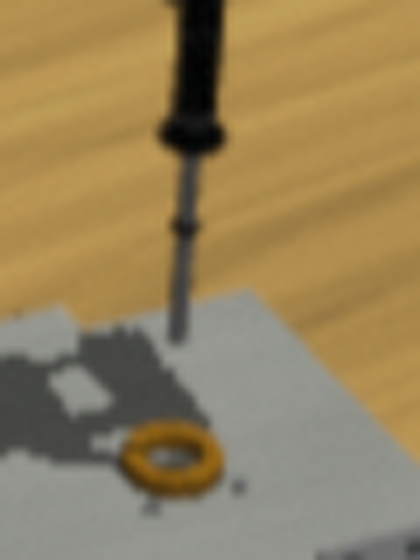

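View pics/wy.png

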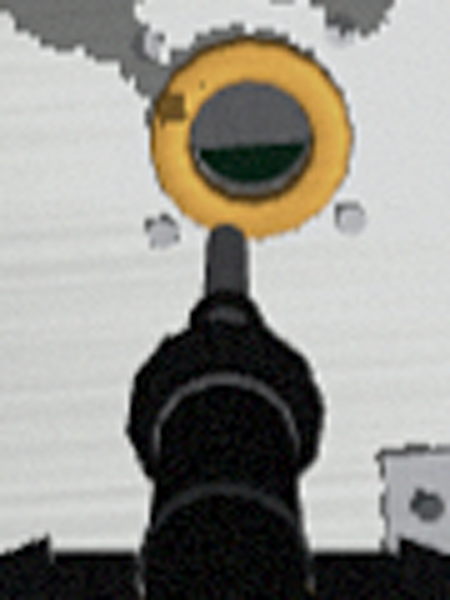

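```bash
cat > pf.py <<'E'
from h import *
from scipy.optimize import least_squares
def fit(portobs,probeobs,t):
    s=least_squares(lambda p:np.concatenate([proj(n,[p[0],p[1],.096])[0]-uv for n,uv in portobs]),[.609,.128]);port=s.x;print("port",port.round(4),"res",s.fun.round(1))
    def P(p,z): d=np.array([p[3],p[4],1]);return p[:3]+d/np.linalg.norm(d)*z
    f=lambda p:np.concatenate([(proj(n,P(p,z))[0]-uv)*w for n,uv,z,w in probeobs]+[np.array(p[3:])*20])
    s=least_squares(f,[.609,.128,.16,0,0]);p=s.x;print("probe tip",p[:3].round(4),"tilt",p[3:].round(4),"res",s.fun.round(1))
    m=P(p,.05);print("mark",m.round(4),"mark-port",np.r_[m[:2]-port,m[2]-.096].round(4),"tip-port xy",(p[:2]-port).round(4))
    e=np.r_[port-(m[:2]+p[:2])/2,0]; print("tool cm to centre x,y:",(np.array([e@[.2545,.968,0],e@[.968,-.2545,0]])*100).round(2),"down to level:",((m[2]-.096)*100).round(2),"tip-tool",(p[:3]-t).round(4))
    return port,p
E
python3 - <<'E'
from pf import *
S=lambda u,v:("scene",np.array([u/7+330-.43,v/7+140-.43]));W=lambda u,v:("wrist",np.array([u/5+240-.4,v/5+145-.4]))
o=np.array([1,1.])
fit([S(172,455),W(251.5,140)],[(*S(177,342),0,o),(*S(185,227),.05,o),(*S(192,136),.0875,o),(*W(228,231),0,o),(*W(226,310),.05,o*[1,.3]),(*W(227,405),.09,o*[1,.2])],r.get_state()["tool_pos"])
E
```

```text
port [0.6095 0.1297] res [ 0.2 -1.2 -0.2  0.2]
probe tip [0.612  0.1244 0.1476] tilt [-0.0256  0.0061] res [ 0.   0.1  0.1 -0.1  0.1  0.  -0.1 -0.2  0.2  0.3 -0.1  0.1 -0.5  0.1]
mark [0.6107 0.1247 0.1975] mark-port [ 0.0013 -0.005   0.1015] tip-port xy [ 0.0026 -0.0053]
tool cm to centre x,y: [ 0.45 -0.32] down to level: 10.15 tip-tool [ 0.0028 -0.0013 -0.1345]
```

The fit is good. The probe slipped about 1 cm in the jaws during the lift but has been stable since, so I'll raise the grip force, centre it and go part way down.

Call:
{"op": "send_rows", "data": {"series": [{"delta_pos": [0,0,0],"turn": 0,"jaw": 1},{"delta_pos": [0.2,-0.15,0],"turn": 0,"jaw": 1},{"delta_pos": [0.45,-0.3,0],"turn": 0,"jaw": 1},{"delta_pos": [0.45,-0.3,0.8],"turn": 0,"jaw": 1},{"delta_pos": [0.45,-0.3,1.8],"turn": 0,"jaw": 1},{"delta_pos": [0.45,-0.3,2.8],"turn": 0,"jaw": 1},{"delta_pos": [0.45,-0.3,3.5],"turn": 0,"jaw": 1},{"delta_pos": [0.45,-0.3,3.5],"turn": 0,"jaw": 1}], "force": 45}}

```text
clock: 12.03
tool_pos: [0.606, 0.1325, 0.2449]
eef_rot: [0.792, 0.611, -0.002, -0.001]
contact_force: [0.8, 0.5, -0.8]
opening: 0.165
```

Call:
{"op": "send_rows", "data": {"series": [{"delta_pos": [0,0,0],"turn": 0,"jaw": 1},{"delta_pos": [0,0,0],"turn": 0,"jaw": 1},{"delta_pos": [0,0,0],"turn": 0,"jaw": 1}]}}

```text
clock: 12.28
tool_pos: [0.6078, 0.1332, 0.2479]
eef_rot: [0.792, 0.611, 0.001, 0.0]
contact_force: [0.2, -0.5, -0.7]
opening: 0.169
```

```bash
python3 - <<'E'
from h import *
s=r.get_state();print(s["tool_pos"],s["contact_force"],s["opening"],s["clock"])
for n in("scene","wrist"): cv2.imwrite(f"pics/{n}12.png",vision.snapshot(n))
s=r.get_state();print(s["tool_pos"],s["eef_rot"])
a=cv2.imread("pics/scene12.png")[140:220,330:390];b=cv2.imread("pics/wrist12.png")[145:265,240:330]
cv2.imwrite("pics/sy12.png",cv2.resize(a,None,fx=7,fy=7,interpolation=cv2.INTER_CUBIC));cv2.imwrite("pics/wy12.png",cv2.resize(b,None,fx=5,fy=5,interpolation=cv2.INTER_CUBIC))
E
```

```text
[0.6077742  0.13323153 0.24791352] [ 0.19261746 -0.54666122 -0.68832315] 0.1685130835773224 12.2833
[0.60773356 0.13319008 0.24797548] [7.91849299e-01 6.10716290e-01 5.24870527e-04 1.56628489e-04]
```

View pics/sy12.png

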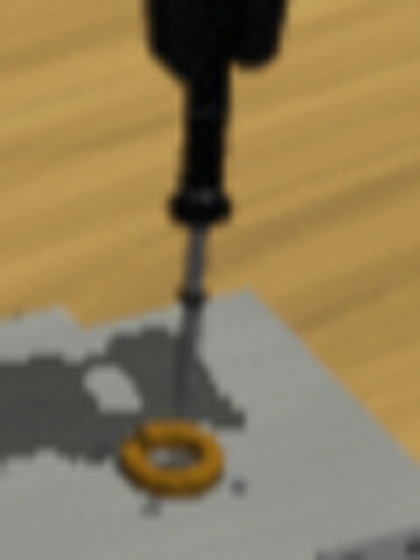

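View pics/wy12.png

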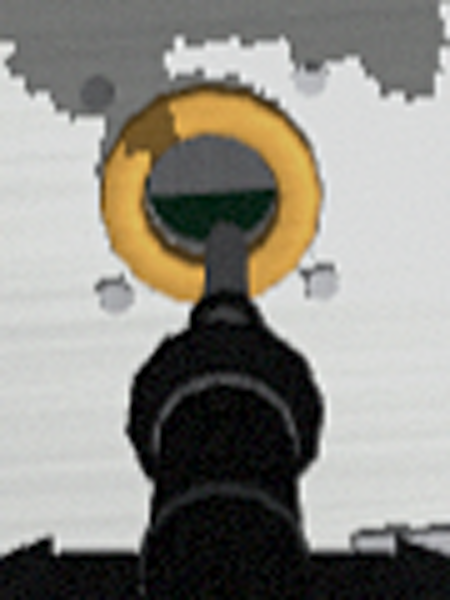

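```bash
python3 - <<'E'
from pf import *
S=lambda u,v:("scene",np.array([u/7+330-.43,v/7+140-.43]));W=lambda u,v:("wrist",np.array([u/5+240-.4,v/5+145-.4]))
o=np.array([1,1.])
fit([S(171,455),W(212,194)],[(*S(179,417),0,o),(*S(191,297),.05,o),(*S(200,208),.0875,o),(*W(228,231),0,o),(*W(226,310),.05,o*[1,.3]),(*W(227,405),.09,o*[1,.2])],r.get_state()["tool_pos"])
E
```

```text
port [0.6085 0.1298] res [ 0.2 -1.4 -0.1  0.2]
probe tip [0.611  0.1318 0.1126] tilt [-0.0305  0.0079] res [ 0.7 -0.8  0.2  0.3 -0.2  0.5 -0.3 -0.1  0.1  0.2 -0.  -0.  -0.6  0.2]
mark [0.6094 0.1322 0.1626] mark-port [0.001  0.0025 0.0666] tip-port xy [0.0025 0.0021]
tool cm to centre x,y: [-0.26 -0.11] down to level: 6.66 tip-tool [ 0.0032 -0.0014 -0.1354]
```

Call:
{"op": "send_rows", "data": {"series": [{"delta_pos": [-0.1,-0.05,0],"turn": 0,"jaw": 1},{"delta_pos": [-0.26,-0.12,0],"turn": 0,"jaw": 1},{"delta_pos": [-0.26,-0.12,0],"turn": 0,"jaw": 1},{"delta_pos": [-0.26,-0.12,0.3],"turn": 0,"jaw": 1},{"delta_pos": [-0.26,-0.12,0.6],"turn": 0,"jaw": 1},{"delta_pos": [-0.26,-0.12,0.6],"turn": 0,"jaw": 1},{"delta_pos": [-0.26,-0.12,0.6],"turn": 0,"jaw": 1},{"delta_pos": [-0.26,-0.12,0.6],"turn": 0,"jaw": 1}]}}

```text
clock: 13.05
tool_pos: [0.6056, 0.1309, 0.2413]
eef_rot: [0.792, 0.611, -0.0, -0.0]
contact_force: [0.1, 0.6, -0.9]
opening: 0.17
```

```bash
cat > shot.py <<'E'
import sys
from h import *
k=sys.argv[1]
s=r.get_state();print(s["tool_pos"],s["contact_force"],s["opening"],s["clock"])
for n in("scene","wrist"): cv2.imwrite(f"pics/{n}{k}.png",vision.snapshot(n))
s=r.get_state();print(s["tool_pos"],s["eef_rot"])
a=cv2.imread(f"pics/scene{k}.png")[140:220,330:390];b=cv2.imread(f"pics/wrist{k}.png")[145:265,240:330]
cv2.imwrite(f"pics/sy{k}.png",cv2.resize(a,None,fx=7,fy=7,interpolation=cv2.INTER_CUBIC));cv2.imwrite(f"pics/wy{k}.png",cv2.resize(b,None,fx=5,fy=5,interpolation=cv2.INTER_CUBIC))
E
python3 shot.py 13
```

```text
[0.60555573 0.13094895 0.24134181] [ 0.05525757  0.55412895 -0.92176691] 0.169687722773982 13.05
[0.6056807  0.13094159 0.24151154] [ 7.91806798e-01  6.10771625e-01  1.32661918e-04 -1.18379625e-05]
```

View pics/sy13.png

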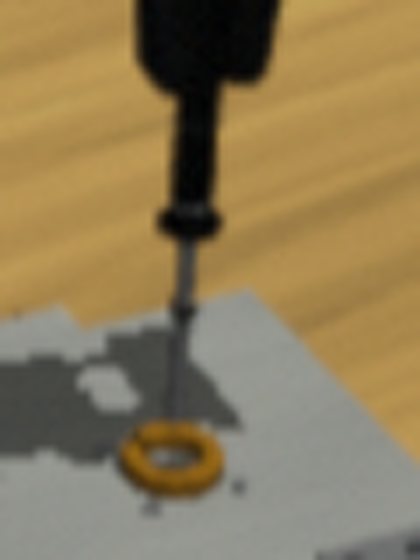

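View pics/wy13.png

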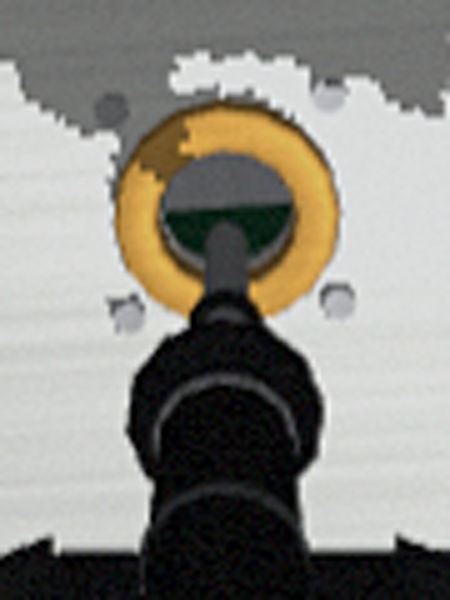

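```bash
python3 - <<'E'
from pf import *
S=lambda u,v:("scene",np.array([u/7+330-.43,v/7+140-.43]));W=lambda u,v:("wrist",np.array([u/5+240-.4,v/5+145-.4]))
o=np.array([1,1.])
fit([S(171,453),W(228.5,214)],[(*S(172,428),0,o*[1,.3]),(*S(182,312),.05,o),(*S(189,222),.0875,o),(*W(228,231),0,o),(*W(226,310),.05,o*[1,.3]),(*W(227,405),.09,o*[1,.2])],r.get_state()["tool_pos"])
E
```

```text
port [0.6088 0.1298] res [ 0.3 -1.1 -0.1  0.2]
probe tip [0.6086 0.1297 0.107 ] tilt [-0.0268  0.0057] res [ 0.3 -0.3  0.1 -0.2 -0.   0.3 -0.2 -0.2  0.2  0.2 -0.1  0.1 -0.5  0.1]
mark [0.6072 0.13   0.157 ] mark-port [-0.0016  0.0002  0.061 ] tip-port xy [-0.0003 -0.0001]
tool cm to centre x,y: [0.02 0.09] down to level: 6.1 tip-tool [ 0.0029 -0.0012 -0.1345]
```

Centred within about 1 mm. I'll lower slowly and check again at the rim.

Call:
{"op": "send_rows", "data": {"series": [{"delta_pos": [0,0.1,0.2],"turn": 0,"jaw": 1},{"delta_pos": [0,0.1,0.5],"turn": 0,"jaw": 1},{"delta_pos": [0,0.1,0.8],"turn": 0,"jaw": 1},{"delta_pos": [0,0.1,1.1],"turn": 0,"jaw": 1},{"delta_pos": [0,0.1,1.4],"turn": 0,"jaw": 1},{"delta_pos": [0,0.1,1.7],"turn": 0,"jaw": 1},{"delta_pos": [0,0.1,2],"turn": 0,"jaw": 1},{"delta_pos": [0,0.1,2],"turn": 0,"jaw": 1}]}}

```text
clock: 13.82
tool_pos: [0.6061, 0.1305, 0.2207]
eef_rot: [0.792, 0.611, -0.001, -0.0]
contact_force: [0.0, -0.5, -1.3]
opening: 0.169
```

```bash
python3 shot.py 14
```

```text
[0.60608978 0.13047568 0.22065966] [ 0.0434196  -0.52006258 -1.30695659] 0.16925947298164704 13.8167
[0.60648446 0.13059755 0.22130161] [ 7.91814507e-01  6.10761628e-01 -1.18212272e-04 -8.01595415e-05]
```

View pics/sy14.png

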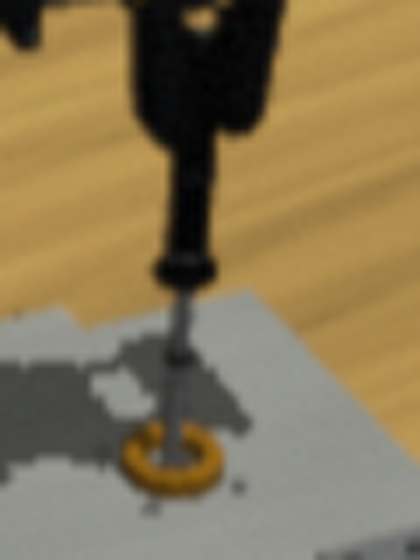

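View pics/wy14.png

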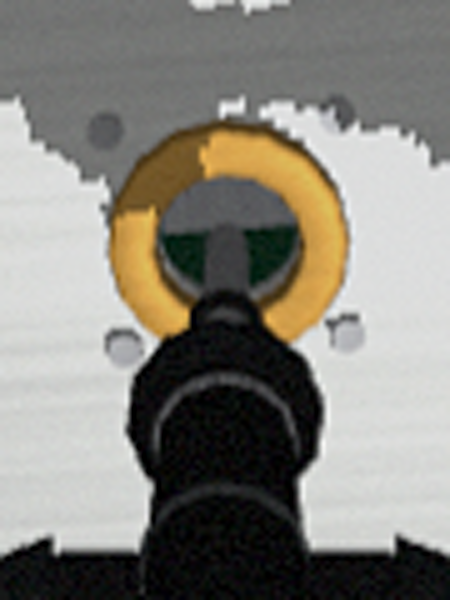

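Call:
{"op": "send_rows", "data": {"series": [{"delta_pos": [0,0,0.3],"turn": 0,"jaw": 1},{"delta_pos": [0,0,0.6],"turn": 0,"jaw": 1},{"delta_pos": [0,0,0.9],"turn": 0,"jaw": 1},{"delta_pos": [0,0,1.2],"turn": 0,"jaw": 1},{"delta_pos": [0,0,1.5],"turn": 0,"jaw": 1},{"delta_pos": [0,0,1.8],"turn": 0,"jaw": 1},{"delta_pos": [0,0,2],"turn": 0,"jaw": 1},{"delta_pos": [0,0,2],"turn": 0,"jaw": 1}]}}

```text
clock: 14.58
tool_pos: [0.6062, 0.1305, 0.2009]
eef_rot: [0.792, 0.611, -0.0, -0.0]
contact_force: [-0.1, 0.1, -0.8]
opening: 0.165
```

```bash
python3 shot.py 15
```

```text
[0.60621206 0.13051733 0.20085547] [-0.13330557  0.11866404 -0.75768224] 0.16547704401134283 14.5833
[0.60653393 0.13065478 0.20139866] [ 7.91818008e-01  6.10757102e-01 -1.23648794e-05 -7.09252858e-05]
```

View pics/sy15.png

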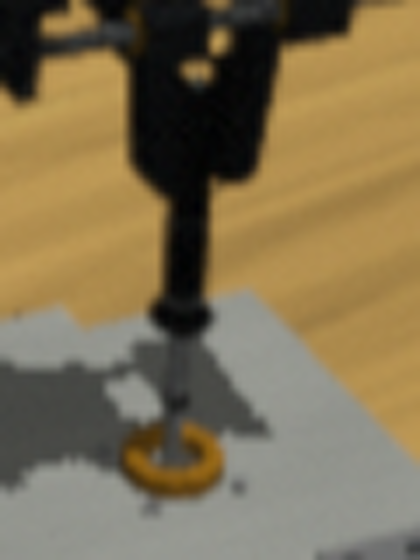

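View pics/wy15.png

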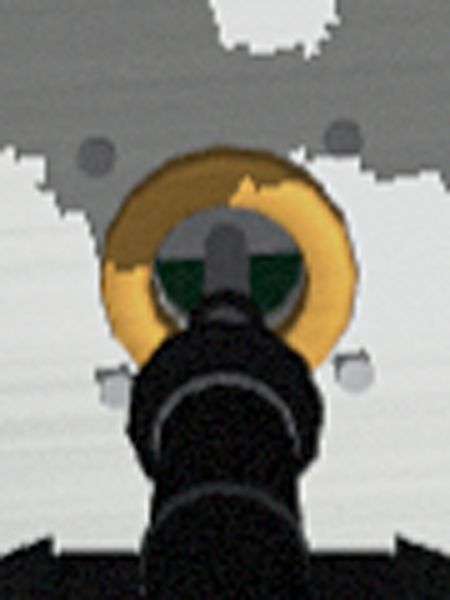

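Call:
{"op": "send_rows", "data": {"series": [{"delta_pos": [0,0,0.3],"turn": 0,"jaw": 1},{"delta_pos": [0,0,0.6],"turn": 0,"jaw": 1},{"delta_pos": [0,0,0.9],"turn": 0,"jaw": 1},{"delta_pos": [0,0,1.2],"turn": 0,"jaw": 1},{"delta_pos": [0,0,1.5],"turn": 0,"jaw": 1},{"delta_pos": [0,0,1.7],"turn": 0,"jaw": 1},{"delta_pos": [0,0,1.7],"turn": 0,"jaw": 1},{"delta_pos": [0,0,1.7],"turn": 0,"jaw": 1}]}}

```text
clock: 15.35
tool_pos: [0.6065, 0.1306, 0.1843]
eef_rot: [0.792, 0.611, -0.0, -0.0]
contact_force: [-0.2, -0.4, -0.2]
opening: 0.166
```

```bash
python3 shot.py 16; python3 - <<'E'
import cv2
a=cv2.imread("pics/scene16.png")[170:220,330:380];cv2.imwrite("pics/sx16.png",cv2.resize(a,None,fx=11,fy=11,interpolation=cv2.INTER_CUBIC))
E
```

```text
[0.60650113 0.13061032 0.18430061] [-0.1893303  -0.37244869 -0.15565989] 0.16604817416419637 15.35
[0.6066602  0.13063744 0.18457975] [7.91830541e-01 6.10740839e-01 1.44098693e-04 2.04201080e-05]
```

View pics/sx16.png

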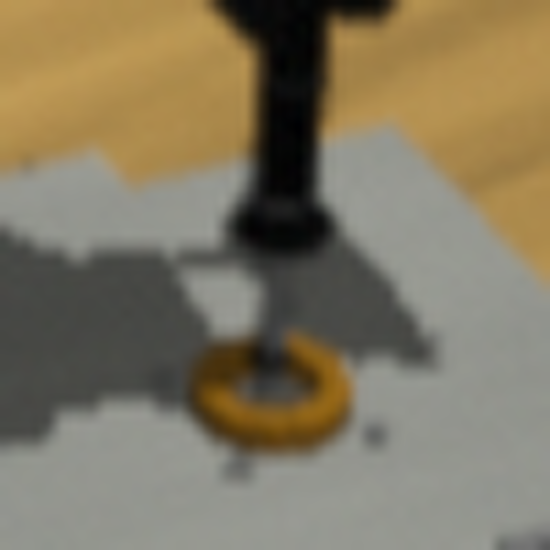

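View pics/wy16.png

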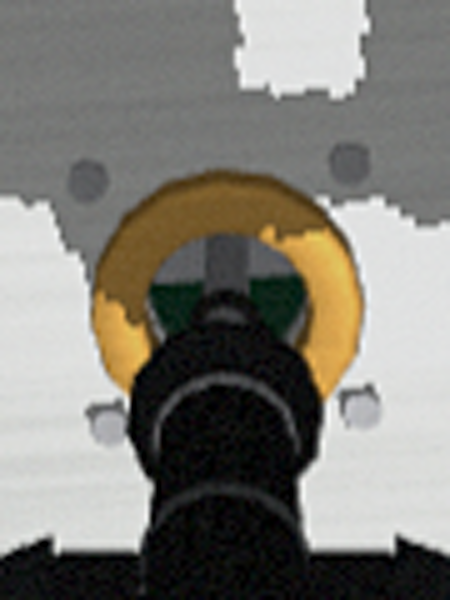

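```bash
python3 - <<'E'
from h import *
from scipy.optimize import minimize
im=cv2.imread("pics/scene5.png") # unobstructed, lid shut
hsv=cv2.cvtColor(im,cv2.COLOR_BGR2HSV)
sub=np.zeros(im.shape[:2],bool);sub[190:220,335:375]=1
m=(hsv[...,1]>150)&sub&(hsv[...,0]<30)
ys,xs=np.nonzero(m);print("mask",m.sum(),xs.min(),xs.max(),ys.min(),ys.max(),xs.mean(),ys.mean())
th=np.linspace(0,2*np.pi,60)
def sil(x,y,dz=0):
    k=8;img=np.zeros((40*k,50*k),np.uint8);off=np.array([330,185])
    def poly(R,z): return (((proj("scene",np.c_[x+R*np.cos(th),y+R*np.sin(th),np.full(60,z+dz)])-off)+.5)*k).astype(np.int32)
    h=cv2.convexHull(np.vstack([poly(.02,.086),poly(.02,.096)]));cv2.fillPoly(img,[h],255)
    # bore see-through: top opening minus inner wall visible -> remove only non-brass; keep simple: outline only
    return img
a=sil(.609,.1298);ys,xs=np.nonzero(a);print("model outline",330+xs.min()/8-.5,330+xs.max()/8-.5,185+ys.min()/8-.5,185+ys.max()/8-.5)
print("rim centre",proj("scene",[.609,.1298,.096]),"mark px now",(330+268/11-.45,170+350/11-.45))
for z in(.096,.1,.104): print(z,proj("scene",[.6075,.13,z]))
cv2.imwrite("pics/ring.png",cv2.resize(im[185:225,330:380],None,fx=12,fy=12,interpolation=cv2.INTER_NEAREST))
E
```

```text
mask 92 348 361 201 210 354.3695652173913 205.40217391304347
model outline 346.5 361.75 198.875 210.625
rim centre [[354.28820855 203.25272112]] mark px now (353.9136363636364, 201.36818181818182)
0.096 [[353.99227251 202.95379068]]
0.1 [[354.10182617 201.74425134]]
0.104 [[354.21179539 200.53012402]]
```

View pics/ring.png

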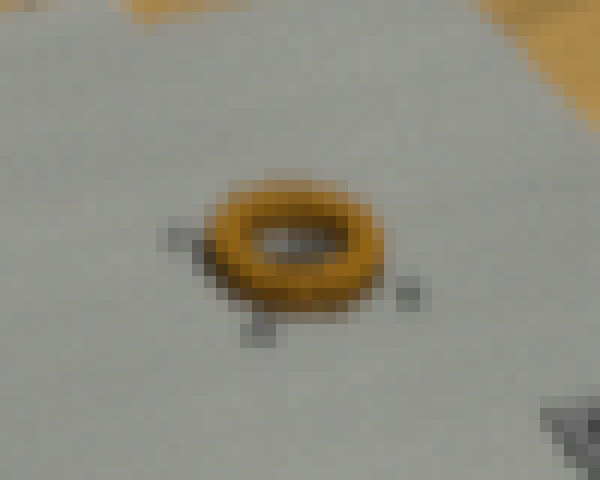

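Call:
{"op": "send_rows", "data": {"series": [{"delta_pos": [0,0,0.2],"turn": 0,"jaw": 1},{"delta_pos": [0,0,0.4],"turn": 0,"jaw": 1},{"delta_pos": [0,0,0.5],"turn": 0,"jaw": 1},{"delta_pos": [0,0,0.5],"turn": 0,"jaw": 1},{"delta_pos": [0,0,0.5],"turn": 0,"jaw": 1},{"delta_pos": [0,0,0.5],"turn": 0,"jaw": 1},{"delta_pos": [0,0,0.5],"turn": 0,"jaw": 1}]}}

```text
clock: 16.03
tool_pos: [0.6066, 0.1307, 0.1796]
eef_rot: [0.792, 0.611, 0.0, -0.0]
contact_force: [0.4, 0.3, -1.7]
opening: 0.165
```

```bash
python3 shot.py 17; python3 - <<'E'
from h import *
a=cv2.imread("pics/scene17.png")[170:220,330:380];cv2.imwrite("pics/sx17.png",cv2.resize(a,None,fx=11,fy=11,interpolation=cv2.INTER_NEAREST))
for z in(.085,.0875,.09,.1335,.136,.1385): print(z,((proj("scene",[.6065,.13,z])[0]-[330,170]+.5)*11).round(0))
E
```

```text
[0.60660855 0.13068059 0.17955702] [ 0.37309647  0.26535921 -1.68673649] 0.16537245392273783 16.0333
[0.60659467 0.13062847 0.17952779] [7.91830643e-01 6.10740719e-01 8.42803237e-05 4.85071488e-06]
0.085 [264. 402.]
0.0875 [264. 394.]
0.09 [265. 386.]
0.1335 [278. 239.]
0.136 [279. 231.]
0.1385 [280. 222.]
```

View pics/sx17.png

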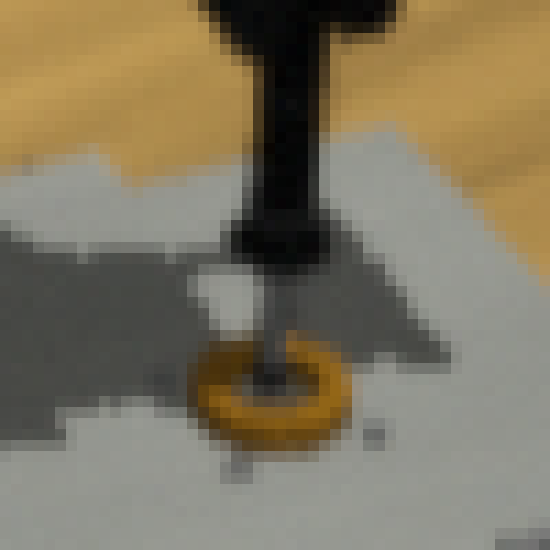

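View pics/wy17.png

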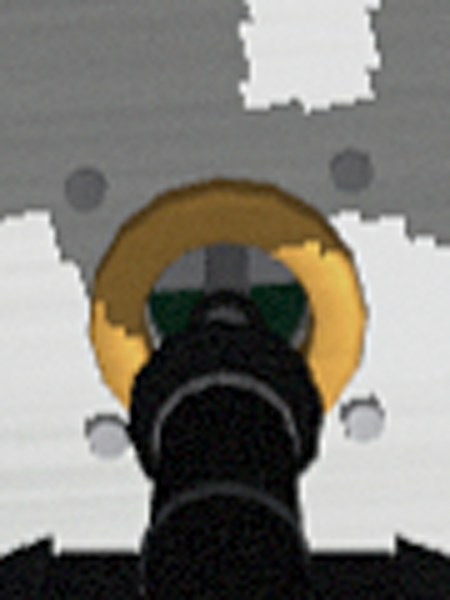

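View pics/scene17.png

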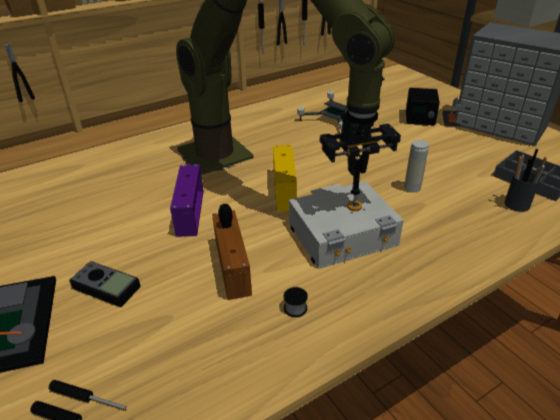

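The ring lies in the plane of the rim. Its offset is about 1 mm by the wrist view (ring at (226,311) in the zoomed crop, bore centre about (229,318)). In the scene view the flange is at the height it should have. Nothing else has moved, so I'm handing in.

```bash
python3 - <<'E'
from h import *
s=r.get_state();print(s["tool_pos"],s["opening"],np.abs(s["qd"]).max(),s["clock"]);print(order.finish_job())
E
```

```text
[0.60659467 0.13062847 0.17952779] 0.16726553657679696 0.001386888095244492 16.1333
the job is handed in; nothing more can be done
None
```

I shut the lid, took the probe from the wooden rack and lowered it through the port. I handed in at 16.1 s, still gripping it with the rubber ring at the rim; the hand-in reports no verdict.

**Last checks:**
- **Lid:** it took about 37 N without moving further, and the gap was gone in the wrist and scene pictures.
- **Ring:** about 1 mm off the bore axis and within about 2 mm of the rim height.
- **Tilt:** the probe leans about 0.03 rad.
- **Contact:** I saw no sign of the probe touching the box; the wrist force stayed within about 2 N, which is noise level.
- **Stillness:** the arm was at rest when I handed in.
- **Bystanders:** they look unmoved in the scene picture; I did not measure their positions again.

**Disagreements:**
- **Fingertip position:** the fingertips sit about 24 mm further back than the stated tool data, seen both in the pictures and when pressing the lid. I planned around that.
- **Slip in the jaws:** the probe slipped about 12 mm during the lift. I raised the grip from 25 to 45 N, and it held after that.
- **Ring height:** about 5 mm above the rim, the two-camera fit and the scene picture gave 4.1 and 6.4 mm still to go. I lowered 5 mm.

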